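# Close the roller case: tongue into the groove, then down under the catch

### The job

Put the cover board on the grey roller case: hold it slanted, slide its tongue into the groove of the case's near wall and press it home against the packing there with about 15 N for one second, then lower it and press its far edge down until the red catch snaps over it, so that the board lies flat with its ends flush with the case. Never let board and case press on each other with more than 35 N, and leave the other parts on the trolley where they are.

Things in the scene. Friction and masses are not known exactly. Their poses are not given: they have to be found in the camera images.
- roller_case: Grey open-topped case, 162 x 140 mm, fixed to the trolley, a steel roller inside. Origin at its underside, under the middle of the seated cover (case spans x -76 to +86, y -70 to +70 mm). x points from the grooved near wall (84 mm high, robot side) to the catch at the far side; z up. The cover lies on a rim 68 mm up.
- groove (a point): Bottom of the groove at mid length: x -60, y 0, z 74 mm of the case, axes as the case. The groove runs along y, opens to +x, is 11 mm deep (mouth at x -49), 9.5 mm high (z 69 to 78.5); upper lip 5.5 mm thick. A firm packing strip along its bottom stands out 0 to 6 mm, different each time: home is where the tongue meets it (tongue point 0 to 6 mm short of this point).
- sill (a point): Inner face of the far sill: x +68, y 0, z 79 mm (its top) of the case. A cover home in the groove has 2 to 8 mm to spare here; one not home lands on the sill.
- catch (a joint): Travel in m of the red sprung catch on the sill: 0 = forward (locked), grows to 0.010 as it is pushed back away from the groove. Its spring pushes with 1.2 N at 0 and 2.4 N at 10 mm.
- catch_nose (a point): Lower tip of the red catch's nose, 50 mm wide, at x +58.5, z 81.5 mm of the case when forward: 1.5 to 7.5 mm over a seated cover's edge and 1.5 mm above its top. The nose's upper face is bevelled (60 degrees from level, z 83 to 98 mm), so a cover edge pressed down on it drives the catch back.
- cover: Loose plywood cover board, about 0.28 kg (varies), 120 mm (x, tongue tip to far edge) x 140 (y) x 12 mm thick. Origin: centre of its underside. x points from the tongue to the plain far edge, z up. Seated, its axes match the case's, origin 68 mm above the case's.
- tongue (a point): Middle of the tongue's tip: x -60, y 0, z 6 mm of the cover, axes as the cover. The tongue runs along the whole edge: 14 mm long (x -60 to -46), 5 mm thick (3.5 to 8.5 mm above the underside). It reaches the bottom of the groove at slants up to about 20 degrees (far edge up).
- handle (a point): Grip point in the black rib handle on the cover's middle: 36 mm above the underside, 10 mm below the handle's top. The rib is 14 mm thick (x), 60 mm long (y) and rises 34 mm above the board.
- bearing: Loose ball bearing, 47 mm across, 14 mm high, lying flat; a bystander. Origin at its underside.
- nylon_block: Loose white nylon block, 24 x 50 x 24 mm; a bystander. Origin at the centre of its underside.

How it is judged:
On the way:
1. the tongue, in the groove with the board still slanted (more than 4 degrees), is pressed home with about 15 N (11.5 to 18.5 N) for a second (0.8 s) (x of tongue in the frame of groove between -0.004 and 0.0075 m and z of tongue in the frame of groove between -0.005 and 0.005 m and y of tongue in the frame of groove between -0.012 and 0.012 m and angle between cover's own z axis and vertical above 0.07 rad and contact force between cover and roller_case between 11.5 and 18.5 N), for 0.8 s.
At the end, for the whole second after the job is handed in: The cover lies flat (within 2 degrees) on the case's rim, tongue home in the groove (tip within 9 mm of its bottom, within 3 mm in height), ends flush within 8 mm, square to the case within 3 degrees, at rest, and the catch has sprung back to within 2 mm of forward, over the cover's far edge (x of tongue in the frame of groove between -0.003 and 0.009 m and y of tongue in the frame of groove between -0.008 and 0.008 m and z of tongue in the frame of groove between -0.003 and 0.003 m and angle between the x axis of cover and the x axis of roller_case, either way round below 0.05 rad and angle between cover's own z axis and vertical below 0.035 rad and value of joint catch below 0.002 m and linear speed of cover below 0.02 m/s); the robot touches nothing.
It fails at once if board and case press on each other with more than 35 N (contact force between cover and roller_case above 35 N).
It fails at once if a bystander is moved more than 30 mm (distance of any of bearing, nylon_block from where it was at the start of the episode above 0.03 m).
It also fails if it takes over 72 s, if anything falls off the work surface, if the arm or the gripper's body presses on something with over 40 N, if the wrist force passes 120 N, or if a joint passes its speed limit or range.

### The arm

A 7-joint arm with a two-finger parallel gripper is mounted at the origin on a cart in front of the work surface, level with it; the furniture and walls round the work are solid. World frame = base frame: x ahead of the robot, y to its left, z up, the work surface at z = 0. Lengths are in m, angles in rad, forces in N, time in s.
With the tool pointing down it reaches from about 0.4 to 0.875 m from the base axis. Payload 6.5 kg.
Tool frame: the origin (TCP) lies between the finger pads; the fingertips stand ctrl.nose_length ahead of it and the grasp point (between the pads) is the TCP (ctrl.nose_length is the distance from the TCP to the fingertips, in m); x points along the fingers, y is the direction in which the jaws open and shut, and the axes are right-handed (so a half turn about x gives the same grasp; the last joint's range is limited). The gripper opens to 88 mm and grips with 3 to 60 N. Pads are 18 mm wide; open, the fingers measure 123 mm over their backs; the gripper's body (75 mm by 187 mm) begins 45 mm behind the grasp point.
Start: joints at [1.094, 0.536, -0.004, 1.538, 0.003, 1.067, -0.071], TCP at [0.26, -0.596, 0.22] pointing down, gripper open.
Joint ranges: [-2.7, 2.7], [-0.37, 2.16], [-1.27, 1.26], [0.24, 2.4], [-1.31, 4.45], [0.19, 1.91], [-2.76, 2.76]. Speed limits (rad/s): [2.39, 2.39, 3.14, 3.14, 3.14, 3.14, 3.14].

### API

Orientations are given as a unit quaternion [w, x, y, z].
In Python, from workcell import ctrl gives the robot as it stands. The module is installed in compiled form; this text tells all that it offers.
- The arm moves only by the tool move_arm, never from a script. Its argument "increments" is a list of rows, each a list of 3 entries, a list of its own where there are three numbers: the shift along the tool's x, y, z in cm, then the turn, a rotation vector about the tool's x, y, z in degrees, then the finger opening in cm, from 0 to 8.81. In form: [[[dx, dy, dz], [rx, ry, rz], fingers], ...]. A call has 1 to 12 rows; each row is the pose to reach, as a shift and turn from the pose measured when the call began, along the tool's axes at that moment; what a row does not reach only later rows make up. A row lasts 1/12 s, in which the tool goes at most 41.7 mm and 7.16 degrees, less where a joint would pass 70% of its speed; a pose out of reach is approached as far as the arm can. A call with a gripper value outside its range is refused whole. The fingers move at their own pace and stop on an object; "newtons" is the grip in N (left out, the last holds). Time passes only in rows, so rows that repeat a pose let the fingers close. It gives the time, the measured TCP pose, the force and the opening at its end, in the units of the state.
- ctrl.state(): the state, without advancing time (a new reading comes with each control period).
- ctrl.snapshot(name): name is "scene" or "top" or "wrist"; returns the picture (400x640x3 uint8, red, green, blue); there is no depth.
- ctrl.get_calibration(name): a dict with "camera_matrix" (3x3 intrinsics, pixels), "extrinsics" (4x4, takes a point from camera to world coordinates). Camera axes: x right, y down, z forward; pixel columns grow to the right and rows downward; lengths in m; the calibration is good to about 2 mm. The wrist camera is an equidistant fisheye: a pixel r from the principal point sees the ray r / f radians off the axis. A picture is of the moment at which its call begins: read the wrist's pose just before it. get_calibration takes no time and is no camera call; for the wrist camera it gives the pose at the moment of the call.
- ctrl.finish_job(): hands the job in, once; it reports no verdict.
The state is a dict: "time_s": time; "q": joint angles; "qd": joint speeds; "joint_efforts": joint torques, N m; "position": TCP position; "ee_rot": TCP orientation; "ft_force": force on the tool from outside, world axes, zero at the start; "moment": the same for the moment, N m; "gripper_width": opening from 0.0 (shut) to 1.0 (fully open).
Only numpy, scipy, OpenCV 4.12 (cv2) and the standard library are available. Lean on these libraries where they do the work, as an engineer would, in place of code of your own. Each camera call takes 0.05 s, during which the arm holds its last target.

## Working session

There is one attempt and no reset: what is moved stays moved. The work goes in short steps, Python scripts to look and compute and a tool call to move; the robot and the scene stay as the last step left them, time stands still between calls to the robot, and variables do not carry over. Pictures are saved under pics/ and viewed, and the job is handed in when it is done.

Besides the shell and the picture viewer there is one more tool, called after ">>>" as name(argument=value, ...), one argument or row to a line, values as JSON. move_arm: Moves the arm, as the interface text tells. Its arguments: {"type":"object","properties":{"increments":{"type":"array"},"newtons":{"type":"number"}},"required":["increments"]}

```bash
mkdir -p pics; python3 - <<'E'
from workcell import ctrl
import cv2,numpy as np
print(ctrl.state(), ctrl.nose_length)
for n in ["scene","top","wrist"]:
    c=ctrl.get_calibration(n); print(n,np.array(c["camera_matrix"]).round(1).tolist(),np.array(c["extrinsics"]).round(4).tolist())
    im=ctrl.snapshot(n); cv2.imwrite(f"pics/{n}0.png",im[:,:,::-1])
E
```

```text
{'time_s': 0.0, 'q': array([ 1.09381091,  0.53717849, -0.00442986,  1.53884142,  0.00259744,
        1.06729347, -0.07119441]), 'qd': array([-8.06869989e-05, -4.95127251e-04, -1.19132179e-03,  1.42162465e-03,
        1.10430738e-03,  6.84860141e-04,  1.09501452e-03]), 'joint_efforts': array([-3.47219957e-04, -5.70982504e+01,  9.90893729e-01, -2.51606530e+01,
       -5.61568025e-02,  1.80539454e-02,  1.59580795e-04]), 'position': array([ 0.25928916, -0.5953521 ,  0.21884356]), 'ee_rot': array([-0.1436566 , -0.69207119, -0.144822  ,  0.69240655]), 'ft_force': array([-1.24689963,  0.44158817, -0.73640773]), 'moment': array([ 0.02098789, -0.03120213,  0.00174697]), 'gripper_width': 0.9985034681138955} 0.019
scene [[365.7, 0.0, 312.0], [0.0, 365.7, 198.8], [0.0, 0.0, 1.0]] [[0.6452, -0.5602, 0.5195, 0.0885], [-0.7638, -0.4881, 0.4223, -0.2568], [0.017, -0.6692, -0.7429, 0.703], [0.0, 0.0, 0.0, 1.0]]
top [[456.6, 0.0, 317.2], [0.0, 456.6, 198.0], [0.0, 0.0, 1.0]] [[-0.028, -0.9983, 0.0503, 0.4633], [-0.9995, 0.0272, -0.0163, 0.1031], [0.0149, -0.0507, -0.9986, 0.9817], [0.0, 0.0, 0.0, 1.0]]
wrist [[309.7, 0.0, 319.0], [0.0, 309.7, 203.6], [0.0, 0.0, 1.0]] [[0.4, -0.8795, -0.2578, 0.3252], [-0.9165, -0.3844, -0.1106, -0.5679], [-0.0018, 0.2805, -0.9599, 0.3831], [0.0, 0.0, 0.0, 1.0]]
```

View pics/scene0.png

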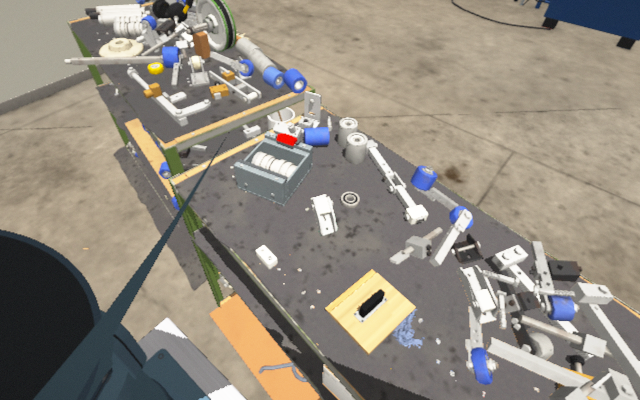

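View pics/top0.png

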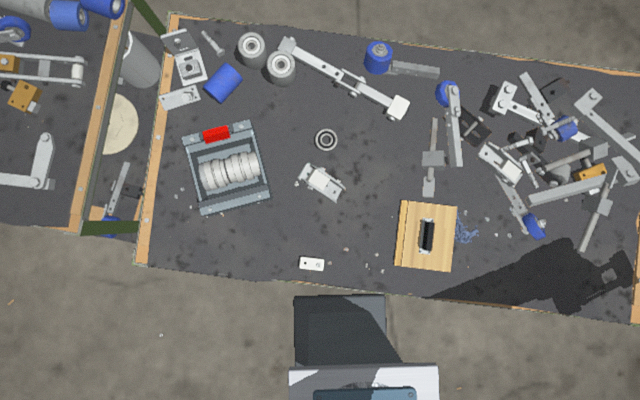

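View pics/wrist0.png

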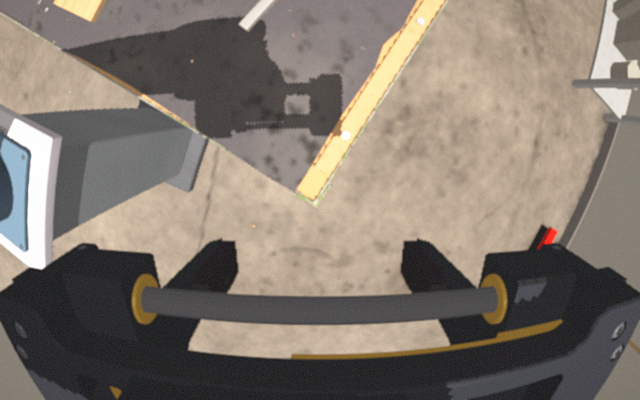

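```bash
python3 - <<'E'
import cv2,numpy as np
t=cv2.imread("pics/top0.png");s=cv2.imread("pics/scene0.png")
a=cv2.resize(t[185:285,380:480],None,fx=4,fy=4,interpolation=cv2.INTER_CUBIC)
b=cv2.resize(s[260:360,315:425],None,fx=3.6,fy=4,interpolation=cv2.INTER_CUBIC)
cv2.imwrite("pics/c1.png",np.hstack([a,b[:400]]))
a=cv2.resize(t[110:225,170:285],None,fx=3.4,fy=3.4,interpolation=cv2.INTER_CUBIC)
b=cv2.resize(s[110:215,220:335],None,fx=3.4,fy=391/105,interpolation=cv2.INTER_CUBIC)
cv2.imwrite("pics/c2.png",np.hstack([a,b]))
E
```

```text
(no output)
```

View pics/c1.png

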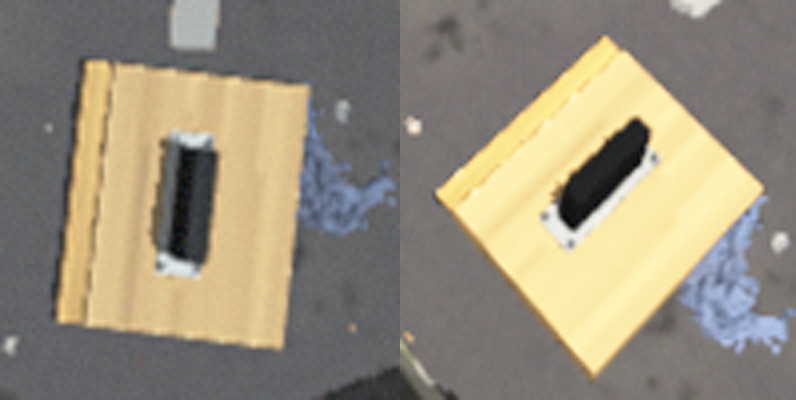

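View pics/c2.png

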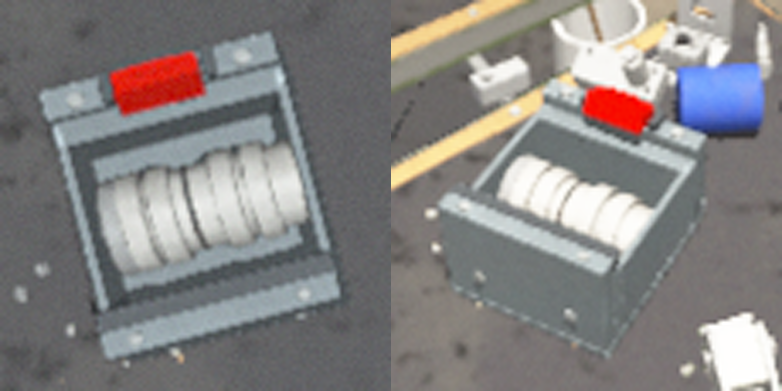

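```bash
cat > h.py <<'E'
import numpy as np,cv2
from scipy.optimize import least_squares
from scipy.spatial.transform import Rotation as R
from workcell import ctrl
cal={n:(np.array(ctrl.get_calibration(n)["camera_matrix"]),np.array(ctrl.get_calibration(n)["extrinsics"])) for n in("top","scene")}
def proj(n,P):
    K,E=cal[n]; p=(np.asarray(P)-E[:3,3])@E[:3,:3]; return (p@K.T)[:,:2]/p[:,2:]
def place(v,P): return R.from_euler('z',v[2]).apply(P)+[v[0],v[1],0]
def fit(obs,v0):
    # obs: list (cam, [x,y,z]mm, (u,v))
    def f(v):
        return np.concatenate([proj(n,place(v,[np.array(p)/1000]))[0]-uv for n,p,uv in obs])
    r=least_squares(f,v0,loss='soft_l1'); return r.x,f(r.x).reshape(-1,2)
def quat(q): return R.from_quat([q[1],q[2],q[3],q[0]])
E
python3 - <<'E'
from h import *
T=lambda x,y,o,s:(o[0]+x/s[0],o[1]+y/s[1])
ct=lambda x,y:T(x,y,(379.6,184.6),(4,4)); cs=lambda x,y:T(x-400,y,(314.6,259.6),(3.6,4))
k1=lambda x,y:T(x,y,(169.6,109.6),(3.4,3.4)); k2=lambda x,y:T(x-391,y,(219.6,109.6),(3.4,391/105))
cov=[("top",(60,70,12),ct(309,86)),("top",(60,-70,12),ct(283,349)),("top",(-46,70,12),ct(113,64)),("top",(-46,-70,12),ct(87,326)),("top",(-60,70,8.5),ct(84,60)),("top",(-60,-70,8.5),ct(57,322))]
# which y side: cover x->image right(-y world); cover y -> +x world (up)
covs=[("scene",(60,70,12),cs(764,187)),("scene",(60,-70,12),cs(595,376)),("scene",(-60,70,8.5),cs(605,36)),("scene",(-60,-70,8.5),cs(437,192))]
case=[("top",(-76,70,84),k1(107,357)),("top",(-76,-70,84),k1(342,297)),("top",(86,70,79),k1(40,93)),("top",(86,-70,79),k1(272,33)),("top",(-49,70,84),k1(98,319)),("top",(-49,-70,84),k1(333,258)),("top",(68,70,79),k1(48,122)),("top",(68,-70,79),k1(280,66))]
cases=[("scene",(-76,70,84),k2(440,199)),("scene",(-76,-70,84),k2(607,273)),("scene",(-76,-70,0),k2(609,355)),("scene",(-76,70,0),k2(452,280)),("scene",(86,-70,0),k2(697,208)),("scene",(86,-70,79),k2(706,143)),("scene",(86,70,79),k2(553,82))]
for nm,a,b,v0 in(("cover",cov,covs,[.4,-.15,-1.6]),("case",case,cases,[.55,.3,.2])):
  for o in(a,b,a+b):
    v,r=fit(o,v0);print(nm,v.round(4),np.degrees(v[2]).round(2),r.round(1).tolist())
E
```

```text
cover [ 0.4259 -0.1412 -1.7122] -98.1 [[0.1, 0.0], [0.1, -0.1], [-0.2, -0.1], [-0.5, -0.0], [0.2, 0.2], [0.2, 0.1]]
cover [ 0.4253 -0.1419 -1.7172] -98.39 [[0.2, 0.2], [0.0, -0.3], [0.0, -0.2], [-0.2, 0.3]]
cover [ 0.4256 -0.1415 -1.7146] -98.24 [[0.3, 0.2], [0.2, 0.0], [0.1, -0.1], [-0.4, 0.0], [0.5, 0.2], [0.2, 0.1], [0.0, -0.1], [0.1, -0.6], [-0.1, -0.5], [-0.3, 0.1]]
case [0.5695 0.2661 0.2339] 13.4 [[0.1, 1.5], [0.2, 0.7], [0.2, 0.2], [0.4, 0.0], [-0.7, -0.7], [-0.6, -1.1], [0.1, 0.4], [0.3, -1.0]]
case [0.5735 0.2689 0.2417] 13.85 [[-0.8, 0.5], [-0.7, -1.0], [0.1, 0.2], [0.2, 2.2], [2.5, 1.0], [0.3, -3.4], [-0.1, -2.1]]
case [0.5702 0.2662 0.2364] 13.55 [[0.1, 1.2], [0.2, 0.2], [0.0, 0.0], [0.2, -0.4], [-0.7, -0.9], [-0.6, -1.5], [-0.1, 0.2], [0.1, -1.4], [-1.2, 1.5], [-1.1, 0.3], [-0.2, 1.5], [-0.1, 3.2], [2.5, 2.2], [0.4, -2.2], [-0.1, -1.2]]
```

```bash
cat >> h.py <<'E'
CASE=[.5700,.2662,np.radians(13.5)]; COVER=[.4256,-.1415,np.radians(-98.2)]
def down(yaw): # tool x down, y along yaw dir
    x=np.array([0,0,-1.]);y=np.array([np.cos(yaw),np.sin(yaw),0]);return R.from_matrix(np.c_[x,y,np.cross(x,y)])
def inc(p,Rt,s=None):
    s=s or ctrl.state(); R0=quat(s["ee_rot"])
    d=R0.inv().apply(np.array(p)-s["position"])*100; rv=(R0.inv()*Rt).as_rotvec(degrees=True)
    print("inc",d.round(2).tolist(),rv.round(2).tolist())
E
python3 - <<'E'
from h import *
s=ctrl.state();print(quat(s["ee_rot"]).as_matrix().round(3))
for a in(0,np.pi): inc([.4256,-.1415,.16],down(COVER[2]+a))
E
```

```text
[[-0.001  0.399 -0.917]
 [ 0.001 -0.917 -0.399]
 [-1.    -0.001  0.   ]]
inc [5.95, -34.97, -33.37] [31.74, 0.03, 0.07]
inc [5.95, -34.97, -33.37] [-148.26, -0.1, 0.04]
```

>>> move_arm(
  increments=[
    [[5.95, -34.97, -33.37], [31.74, 0, 0], 8.8],
    [[5.95, -34.97, -33.37], [31.74, 0, 0], 8.8],
    [[5.95, -34.97, -33.37], [31.74, 0, 0], 8.8],
    [[5.95, -34.97, -33.37], [31.74, 0, 0], 8.8],
    [[5.95, -34.97, -33.37], [31.74, 0, 0], 8.8],
    [[5.95, -34.97, -33.37], [31.74, 0, 0], 8.8],
    [[5.95, -34.97, -33.37], [31.74, 0, 0], 8.8],
    [[5.95, -34.97, -33.37], [31.74, 0, 0], 8.8],
    [[5.95, -34.97, -33.37], [31.74, 0, 0], 8.8],
    [[5.95, -34.97, -33.37], [31.74, 0, 0], 8.8],
    [[5.95, -34.97, -33.37], [31.74, 0, 0], 8.8],
    [[5.95, -34.97, -33.37], [31.74, 0, 0], 8.8],
  ],
)

```text
time_s: 1.15
position: [0.4262, -0.1377, 0.1597]
ee_rot: [0.05, -0.705, 0.049, 0.706]
ft_force: [-0.6, -1.2, -0.3]
gripper_width: 1.002
```

```bash
python3 - <<'E'
from h import *
s=ctrl.state();print(s["time_s"],s["q"].round(3),s["position"],s["ft_force"])
c=ctrl.get_calibration("wrist");print(np.array(c["extrinsics"]).round(4).tolist())
cv2.imwrite("pics/w1.png",ctrl.snapshot("wrist")[:,:,::-1])
inc([.4256,-.1415,.036],down(COVER[2]))
E
```

```text
1.15 [ 0.283  0.287 -0.081  2.102  0.03   0.755 -1.527] [ 0.42623535 -0.13774924  0.15968754] [-0.55416732 -1.22662365 -0.30458192]
[[-0.139, -0.9504, -0.2781, 0.4974], [-0.9903, 0.133, 0.0406, -0.1491], [-0.0016, 0.2811, -0.9597, 0.3238], [0.0, 0.0, 0.0, 1.0]]
inc [12.32, 0.94, 0.1] [0.52, 0.05, 0.27]
```

View pics/w1.png

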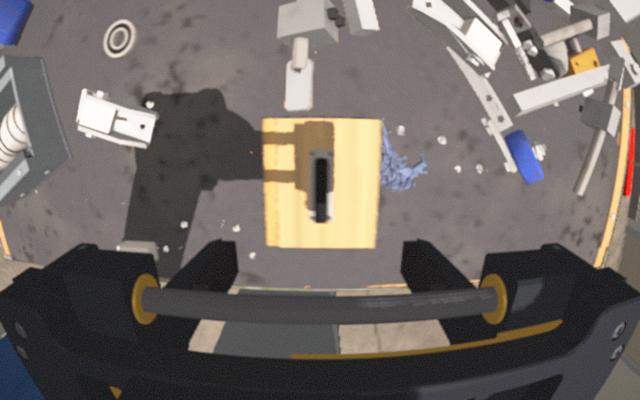

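```bash
python3 - <<'E'
from h import *
s=ctrl.state();print(s["time_s"],s["position"],s["qd"].round(3))
inc([.4256,-.1415,.036],down(COVER[2]),s)
ctrl.snapshot("top");ctrl.snapshot("top")
s=ctrl.state();print(s["time_s"],s["position"],s["qd"].round(3))
inc([.4256,-.1415,.036],down(COVER[2]),s)
E
```

```text
1.2 [ 0.42784327 -0.13292431  0.15926872] [ 0.065 -0.005  0.037 -0.011 -0.008  0.023  0.169]
inc [12.32, 0.94, 0.1] [0.52, 0.05, 0.27]
1.3 [ 0.42601612 -0.13921892  0.15970691] [ 0.048 -0.004  0.056 -0.004  0.011  0.006  0.023]
inc [12.37, 0.25, -0.01] [0.3, 0.08, 0.1]
```

>>> move_arm(
  increments=[
    [[4, 0.25, 0], [0.3, 0, 0], 8.8],
    [[8, 0.25, 0], [0.3, 0, 0], 8.8],
    [[11, 0.25, 0], [0.3, 0, 0], 8.8],
    [[12.37, 0.25, 0], [0.3, 0, 0], 8.8],
    [[12.37, 0.25, 0], [0.3, 0, 0], 8.8],
    [[12.37, 0.25, 0], [0.3, 0, 0], 8.8],
    [[12.37, 0.25, 0], [0.3, 0, 0], 8.8],
    [[12.37, 0.25, 0], [0.3, 0, 0], 8.8],
  ],
)

```text
time_s: 1.97
position: [0.4266, -0.1423, 0.0373]
ee_rot: [-0.051, 0.706, -0.05, -0.705]
ft_force: [-0.3, -0.3, 0.7]
gripper_width: 1.001
```

```bash
python3 - <<'E'
from h import *
s=ctrl.state();print(s["time_s"],s["position"],s["qd"].round(3),s["ft_force"].round(1))
inc([.4256,-.1415,.036],down(COVER[2]),s)
E
```

```text
1.9667 [ 0.42660072 -0.14231163  0.03733776] [-0.003 -0.002 -0.003  0.003  0.001 -0.003 -0.001] [-0.3 -0.3  0.7]
inc [0.13, -0.07, 0.11] [-0.05, -0.07, 0.07]
```

Close on the handle.

>>> move_arm(
  increments=[
    [[0.1, 0, 0.1], [0, 0, 0], 0.8],
    [[0.1, 0, 0.1], [0, 0, 0], 0.8],
    [[0.1, 0, 0.1], [0, 0, 0], 0.8],
    [[0.1, 0, 0.1], [0, 0, 0], 0.8],
    [[0.1, 0, 0.1], [0, 0, 0], 0.8],
    [[0.1, 0, 0.1], [0, 0, 0], 0.8],
    [[0.1, 0, 0.1], [0, 0, 0], 0.8],
    [[0.1, 0, 0.1], [0, 0, 0], 0.8],
    [[0.1, 0, 0.1], [0, 0, 0], 0.8],
    [[0.1, 0, 0.1], [0, 0, 0], 0.8],
    [[0.1, 0, 0.1], [0, 0, 0], 0.8],
    [[0.1, 0, 0.1], [0, 0, 0], 0.8],
  ],
  newtons=50,
)

```text
time_s: 2.97
position: [0.4256, -0.1422, 0.0363]
ee_rot: [-0.051, 0.706, -0.05, -0.705]
ft_force: [0.3, -0.5, 0.5]
gripper_width: 0.112
```

```bash
python3 - <<'E'
from h import *
s=ctrl.state();print(s["time_s"],s["position"],s["gripper_width"]*88,s["ft_force"].round(1),s["moment"].round(2))
inc([.4256,-.1415,.036],down(COVER[2]),s)
E
```

```text
2.9667 [ 0.42559058 -0.14217048  0.03632329] 9.89454423731109 [ 0.3 -0.5  0.5] [0.06 0.06 0.  ]
inc [0.03, -0.07, 0.01] [-0.05, -0.07, 0.07]
```

>>> move_arm(
  increments=[
    [[-1, 0, 0], [0, 0, 0], 0.8],
    [[-3, 0, 0], [0, 0, 0], 0.8],
    [[-5, 0, 0], [0, 0, 0], 0.8],
    [[-7, 0, 0], [0, 0, 0], 0.8],
    [[-10, 0, 0], [0, 0, 0], 0.8],
    [[-13, 0, 0], [0, 0, 0], 0.8],
    [[-15, 0, 0], [0, 0, 0], 0.8],
    [[-15, 0, 0], [0, 0, 0], 0.8],
    [[-15, 0, 0], [0, 0, 0], 0.8],
  ],
)

```text
time_s: 3.72
position: [0.4261, -0.1425, 0.1877]
ee_rot: [-0.051, 0.707, -0.051, -0.704]
ft_force: [0.1, 1.0, -0.2]
gripper_width: 0.093
```

```bash
python3 - <<'E'
from h import *
s=ctrl.state();print(s["time_s"],s["position"],s["gripper_width"]*88,s["ft_force"].round(1),s["moment"].round(2))
cv2.imwrite("pics/w2.png",ctrl.snapshot("wrist")[:,:,::-1])
cv2.imwrite("pics/t2.png",ctrl.snapshot("top")[:,:,::-1])
E
```

```text
3.7167 [ 0.42606258 -0.14253661  0.18767492] 8.206928818624867 [ 0.1  1.  -0.2] [0.04 0.01 0.05]
```

View pics/w2.png

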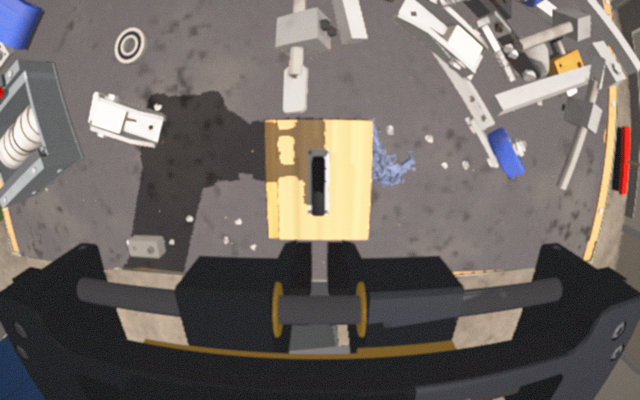

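View pics/t2.png

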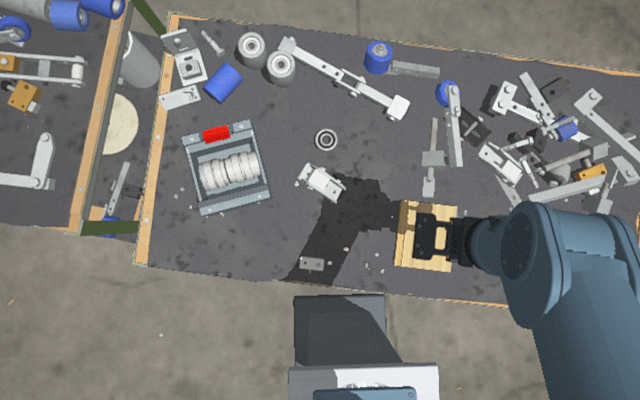

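```bash
python3 - <<'E'
from h import *
s=ctrl.state();c=ctrl.get_calibration("wrist");K=np.array(c["camera_matrix"]);E=np.array(c["extrinsics"])
Rt=quat(s["ee_rot"])
print(Rt.as_matrix().round(3),s["position"],s["gripper_width"]*88)
def wp(P):
    p=(np.array(P)-E[:3,3])@E[:3,:3];r=np.hypot(p[0],p[1]);th=np.arctan2(r,p[2]);return K[:2,2]+K[0,0]*th*p[:2]/r
for o in([0,0,0],[.019,0,0],[-.045,0,0],[0.1,0,0]): print(o,wp(s["position"]+Rt.apply(o)))
for z in(.012,.046): print(wp(place(COVER,[[0,0,z]])[0]))
E
python3 - <<'E'
import cv2,numpy as np
a=cv2.imread("pics/t2.png")[185:285,380:480];b=cv2.imread("pics/top0.png")[185:285,380:480];w=cv2.imread("pics/w2.png")[110:310,220:420]
cv2.imwrite("pics/c3.png",np.hstack([cv2.resize(a,(390,390)),cv2.resize(w,(400,390))]))
E
```

```text
[[ 0.    -0.143 -0.99 ]
 [ 0.001 -0.99   0.143]
 [-1.    -0.001 -0.   ]] [ 0.42463729 -0.14214491  0.18576945] 7.890584375338228
[0, 0, 0] [317.06087733 243.40656146]
[0.019, 0, 0] [317.22556373 231.40954153]
[-0.045, 0, 0] [316.51853696 283.67871706]
[0.1, 0, 0] [317.69353667 197.86842626]
[317.44325242 179.74050978]
[317.24728328 186.68075021]
```

View pics/c3.png

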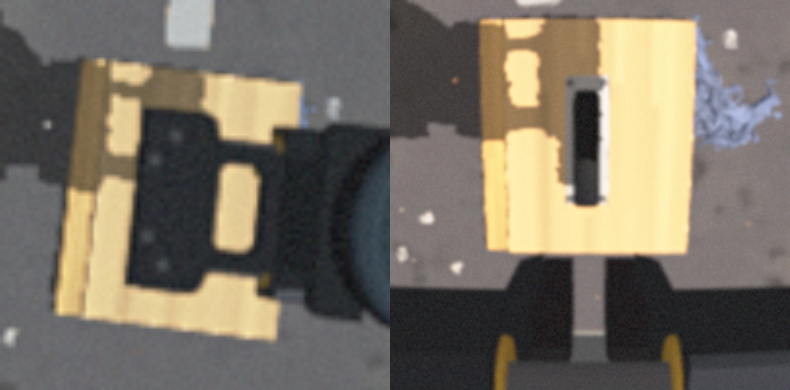

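```bash
python3 - <<'E'
from h import *
s=ctrl.state();c=ctrl.get_calibration("wrist");K=np.array(c["camera_matrix"]);E=np.array(c["extrinsics"])
print(s["time_s"],ctrl.nose_length,s["ee_rot"])
Rt=quat(s["ee_rot"])
def wp(P):
    p=(np.array(P)-E[:3,3])@E[:3,:3];r=np.hypot(p[0],p[1]);th=np.arctan2(r,p[2]);return K[:2,2]+K[0,0]*th*p[:2]/r
for a in(.019,0,-.02,-.04):
  for b in (-.009,.009):
    print(a,b,[wp(s["position"]+Rt.apply([a,y,b])).round(0).tolist() for y in(.044,-.044,.0615)])
w=cv2.imread("pics/w1.png")[200:400,130:510];w=cv2.convertScaleAbs(cv2.resize(w,None,fx=2.1,fy=2.1),alpha=2.5)
cv2.imwrite("pics/w1c.png",w)
E
```

```text
3.8167 0.019 [-0.05129729  0.7053117  -0.05039363 -0.70524072]
0.019 -0.009 [[386.0, 218.0], [248.0, 218.0], [413.0, 218.0]]
0.019 0.009 [[384.0, 244.0], [250.0, 244.0], [410.0, 243.0]]
0 -0.009 [[393.0, 228.0], [241.0, 228.0], [422.0, 228.0]]
0 0.009 [[391.0, 256.0], [244.0, 256.0], [418.0, 256.0]]
-0.02 -0.009 [[402.0, 242.0], [232.0, 242.0], [433.0, 241.0]]
-0.02 0.009 [[398.0, 272.0], [236.0, 272.0], [428.0, 271.0]]
-0.04 -0.009 [[412.0, 259.0], [221.0, 259.0], [446.0, 258.0]]
-0.04 0.009 [[407.0, 292.0], [226.0, 292.0], [440.0, 290.0]]
```

View pics/w1c.png

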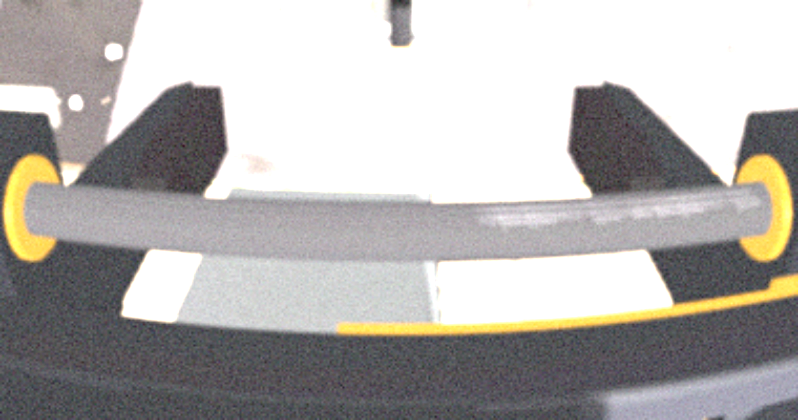

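>>> move_arm(
  increments=[
    [[0, 0, 0], [0, 0, 0], 6],
    [[2, 0, 0], [0, 0, 0], 6],
    [[4, 0, 0], [0, 0, 0], 6],
    [[6, 0, 0], [0, 0, 0], 6],
    [[8, 0, 0], [0, 0, 0], 6],
    [[11, 0, 0], [0, 0, 0], 6],
    [[14, 0, 0], [0, 0, 0], 6],
    [[15, 0, 0], [0, 0, 0], 6],
    [[15.5, 0, 0], [0, 0, 0], 6],
    [[15.8, 0, 0], [0, 0, 0], 6],
    [[15.8, 0, 0], [0, 0, 0], 6],
  ],
)

```text
time_s: 4.73
position: [0.4249, -0.142, 0.028]
ee_rot: [-0.051, 0.705, -0.05, -0.705]
ft_force: [-0.2, -0.8, 0.2]
gripper_width: 0.678
```

```bash
cat >> h.py <<'E'
def st():
    s=ctrl.state();print(round(s["time_s"],2),s["position"].round(4),s["gripper_width"]*88,s["ft_force"].round(1),s["moment"].round(2));return s
E
python3 - <<'E'
from h import *
s=st()
inc([.4256,-.1415,-.003],down(COVER[2]),s)
cv2.imwrite("pics/w4.png",ctrl.snapshot("wrist")[:,:,::-1])
cv2.imwrite("pics/s4.png",cv2.resize(ctrl.snapshot("scene")[180:400,220:480,::-1],None,fx=3,fy=2.7))
E
```

```text
4.73 [ 0.4249 -0.142   0.028 ] 59.67473955114723 [-0.2 -0.8  0.2] [ 0.09 -0.02 -0.  ]
inc [3.1, -0.06, -0.06] [-0.05, -0.01, 0.07]
```

View pics/w4.png

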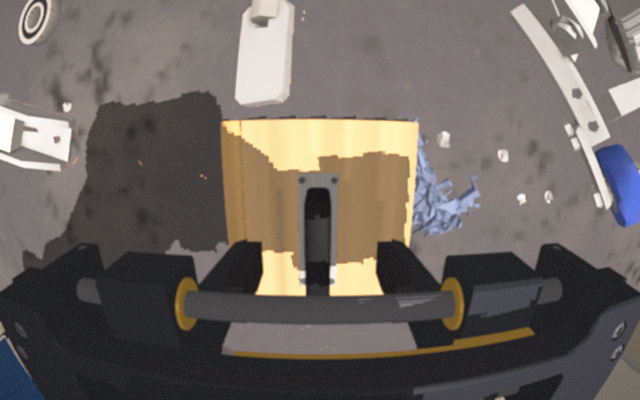

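View pics/s4.png

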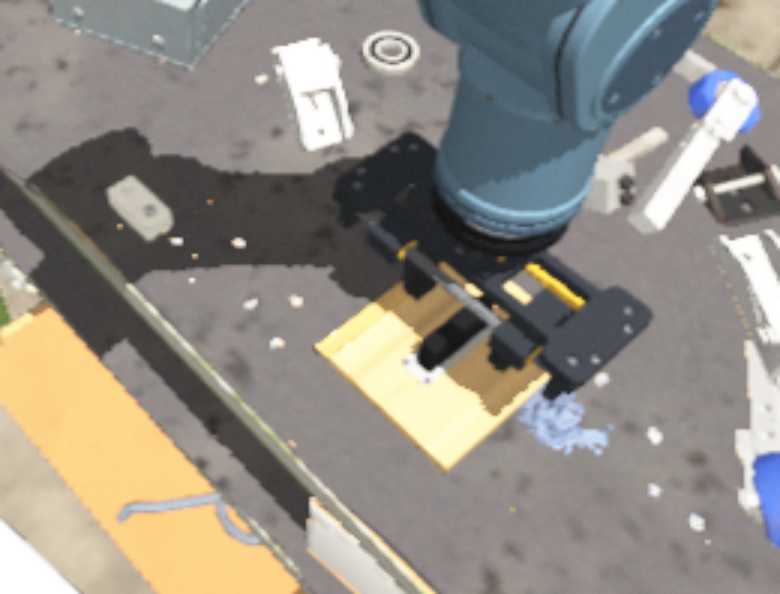

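>>> move_arm(
  increments=[
    [[1, 0, 0], [0, 0, 0], 6],
    [[1.7, 0, 0], [0, 0, 0], 6],
    [[2.3, 0, 0], [0, 0, 0], 6],
    [[2.7, 0, -0.06], [0, 0, 0], 6],
    [[2.7, 0, -0.06], [0, 0, 0], 6],
  ],
)

```text
time_s: 5.25
position: [0.4257, -0.142, 0.0008]
ee_rot: [-0.051, 0.705, -0.05, -0.705]
ft_force: [-0.2, 0.2, 0.0]
gripper_width: 0.683
```

```bash
python3 - <<'E'
from h import *
s=st()
inc([.4256,-.1415,-.003],down(COVER[2]),s)
cv2.imwrite("pics/w5.png",ctrl.snapshot("wrist")[:,:,::-1])
E
```

```text
5.25 [ 0.4257 -0.142   0.0008] 60.11328018682481 [-0.2  0.2  0. ] [0.06 0.09 0.03]
inc [0.38, -0.05, 0.01] [-0.05, -0.02, 0.07]
```

View pics/w5.png

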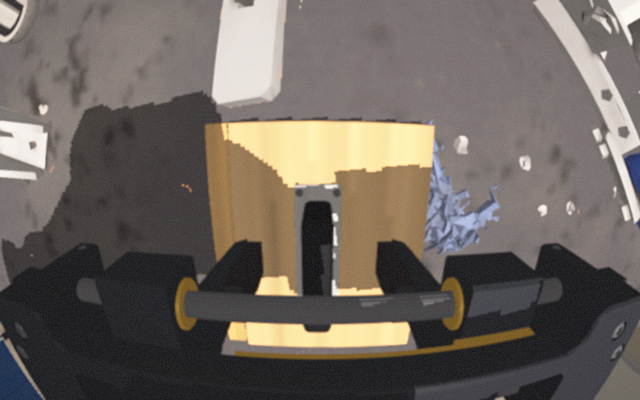

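>>> move_arm(
  increments=[
    [[0.3, 0, 0], [0, 0, 0], 6],
    [[0.3, 0, 0], [0, 0, 0], 0],
    [[0.3, 0, 0], [0, 0, 0], 0],
    [[0.3, 0, 0], [0, 0, 0], 0],
    [[0.3, 0, 0], [0, 0, 0], 0],
    [[0.3, 0, 0], [0, 0, 0], 0],
    [[0.3, 0, 0], [0, 0, 0], 0],
    [[0.3, 0, 0], [0, 0, 0], 0],
    [[0.3, 0, 0], [0, 0, 0], 0],
    [[0.3, 0, 0], [0, 0, 0], 0],
  ],
  newtons=55,
)

```text
time_s: 6.13
position: [0.4258, -0.142, -0.0017]
ee_rot: [-0.051, 0.706, -0.05, -0.705]
ft_force: [1.0, 0.9, 1.4]
gripper_width: 0.154
```

```bash
python3 - <<'E'
from h import *
s=st()
E
```

```text
6.13 [ 0.4258 -0.142  -0.0017] 13.555848269286901 [1.  0.9 1.4] [ 0.12  0.03 -0.03]
```

>>> move_arm(
  increments=[
    [[-0.5, 0, 0], [0, 0, 0], 0],
    [[-1.5, 0, 0], [0, 0, 0], 0],
    [[-3, 0, 0], [0, 0, 0], 0],
    [[-5, 0, 0], [0, 0, 0], 0],
    [[-8, 0, 0], [0, 0, 0], 0],
    [[-11, 0, 0], [0, 0, 0], 0],
    [[-14, 0, 0], [0, 0, 0], 0],
    [[-17, 0, 0], [0, 0, 0], 0],
    [[-20, 0, 0], [0, 0, 0], 0],
    [[-22, 0, 0], [0, 0, 0], 0],
    [[-22, 0, 0], [0, 0, 0], 0],
    [[-22, 0, 0], [0, 0, 0], 0],
  ],
)

```text
time_s: 7.13
position: [0.4257, -0.1424, 0.219]
ee_rot: [-0.051, 0.706, -0.051, -0.704]
ft_force: [-0.6, 0.2, -3.5]
gripper_width: 0.153
```

```bash
python3 - <<'E'
from h import *
s=st()
im=ctrl.snapshot("wrist")[:,:,::-1];cv2.imwrite("pics/w6.png",im)
t=ctrl.snapshot("top")[:,:,::-1];cv2.imwrite("pics/t6.png",t)
o=(170,110);S=5
c=cv2.resize(t[110:225,170:285],None,fx=S,fy=S,interpolation=cv2.INTER_CUBIC)
def P(l):
    q=(proj("top",place(CASE,np.array(l)/1000.))-o+.5)*S;return q.astype(int).reshape(-1,1,2)
for l,col in(([(-76,-70,84),(-76,70,84)],(0,255,0)),([(-49,-70,84),(-49,70,84)],(0,255,255)),([(68,-70,79),(68,70,79)],(255,0,255)),([(86,-70,79),(86,70,79)],(255,0,0)),([(58.5,-25,83),(58.5,25,83)],(255,255,0)),([(-76,70,84),(86,70,79)],(255,255,255)),([(-76,-70,84),(86,-70,79)],(255,255,255))):
    cv2.polylines(c,[P(l)],False,col,1)
cv2.imwrite("pics/c6.png",c)
E
```

```text
7.13 [ 0.4257 -0.1424  0.219 ] 13.44075978722464 [-0.6  0.2 -3.5] [-0.    0.02 -0.01]
```

View pics/w6.png

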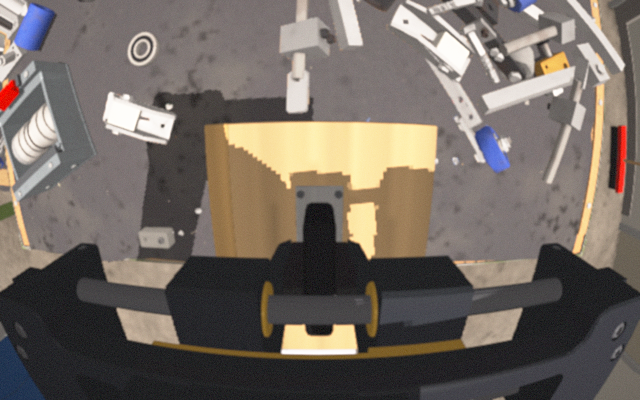

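View pics/c6.png

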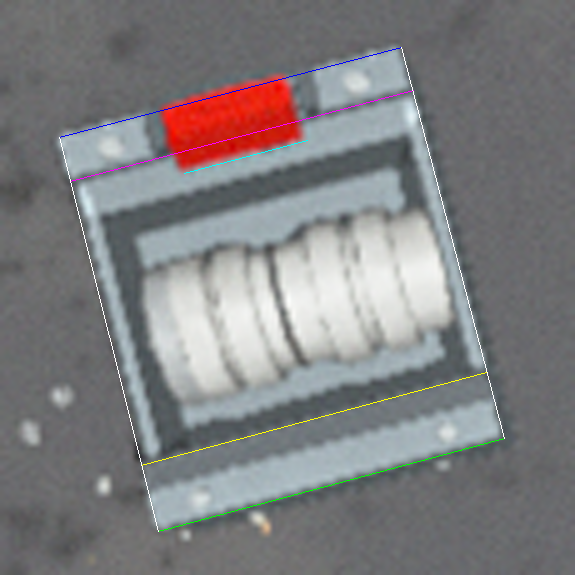

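```bash
cat >> h.py <<'E'
OFF=np.array([-0.0017,0,0]) # cover origin in tool coords
def toolfor(tip_mm,theta,case=None,off=None):
    """tip position in case frame (mm), slant deg -> tool pose"""
    case=CASE if case is None else case; off=OFF if off is None else off
    Rc=R.from_euler('z',case[2])*R.from_euler('y',-np.radians(theta))
    tip=place(case,[np.array(tip_mm)/1000.])[0]
    pc=tip-Rc.apply([-.060,0,.006])
    M=Rc.as_matrix();Rt=R.from_matrix(np.c_[-M[:,2],M[:,0],-M[:,1]])
    return pc-Rt.apply(off),Rt
def tipof(s,case=None,off=None):
    case=CASE if case is None else case; off=OFF if off is None else off
    Rt=quat(s["ee_rot"]);M=Rt.as_matrix();Rc=R.from_matrix(np.c_[M[:,1],-M[:,2],-M[:,0]])
    tip=s["position"]+Rt.apply(off)+Rc.apply([-.06,0,.006])
    d=R.from_euler('z',-case[2]).apply(tip-[case[0],case[1],0])*1000
    rel=(R.from_euler('z',-case[2])*Rc).as_rotvec(degrees=True)
    return d,rel
E
python3 - <<'E'
from h import *
s=ctrl.state()
print(tipof(s))
inc([.5,.07,.24],down(np.radians(-42)),s)
print(toolfor([-20,0,150],16))
E
```

```text
(array([-214.75800455, -307.16548756,  224.8154892 ]), array([ 1.40479144e-02,  1.61621269e-01, -1.11748318e+02]))
inc [-2.27, -22.07, -4.45] [-56.25, 0.06, 0.13]
(array([0.60869848, 0.27549068, 0.15913653]), Rotation.from_matrix(array([[ 2.68021474e-01,  9.34701959e-01,  2.33445364e-01],
                            [ 6.43462628e-02,  2.24402086e-01, -9.72369920e-01],
                            [-9.61261696e-01,  2.75637356e-01, -5.55111512e-17]])))
```

>>> move_arm(
  increments=[
    [[-0.3, -2.2, -0.5], [-5.6, 0, 0], 0],
    [[-0.5, -4.4, -0.9], [-11.2, 0, 0], 0],
    [[-0.7, -6.6, -1.4], [-16.8, 0, 0], 0],
    [[-0.9, -8.8, -1.8], [-22.4, 0, 0], 0],
    [[-1.1, -11, -2.2], [-28, 0, 0], 0],
    [[-1.4, -13.2, -2.7], [-33.6, 0, 0], 0],
    [[-1.6, -15.5, -3.1], [-39.2, 0, 0], 0],
    [[-1.8, -17.7, -3.6], [-45, 0, 0], 0],
    [[-2, -20, -4], [-50.6, 0, 0], 0],
    [[-2.3, -22, -4.5], [-56.2, 0, 0], 0],
    [[-2.3, -22, -4.5], [-56.2, 0, 0], 0],
  ],
)

```text
time_s: 8.15
position: [0.5005, 0.0742, 0.239]
ee_rot: [-0.289, -0.644, -0.293, 0.645]
ft_force: [1.2, 1.1, -3.6]
gripper_width: 0.153
```

```bash
python3 - <<'E'
from h import *
s=st();print(s["q"].round(2))
inc([.59,.271,.24],down(CASE[2]),s)
E
```

```text
8.15 [0.5005 0.0742 0.239 ] 13.505596501480452 [ 1.2  1.1 -3.6] [ 0.04 -0.06  0.01]
[ 0.07  0.29 -0.36  1.88  0.12  1.   -1.06]
inc [-0.03, -6.32, -20.68] [-54.95, -0.24, 0.26]
```

>>> move_arm(
  increments=[
    [[0, -0.6, -2], [-5.5, 0, 0], 0],
    [[0, -1.3, -4.1], [-11, 0, 0], 0],
    [[0, -1.9, -6.2], [-16.5, 0, 0], 0],
    [[0, -2.5, -8.3], [-22, 0, 0], 0],
    [[0, -3.2, -10.3], [-27.5, 0, 0], 0],
    [[0, -3.8, -12.4], [-33, 0, 0], 0],
    [[0, -4.4, -14.5], [-38.5, 0, 0], 0],
    [[0, -5, -16.5], [-44, 0, 0], 0],
    [[0, -5.7, -18.6], [-49.5, 0, 0], 0],
    [[0, -6.3, -20.7], [-55, 0, 0], 0],
    [[0, -6.3, -20.7], [-55, 0, 0], 0],
  ],
)

```text
time_s: 9.07
position: [0.5894, 0.2749, 0.237]
ee_rot: [0.554, 0.436, 0.561, -0.435]
ft_force: [-1.2, 0.3, -3.8]
gripper_width: 0.157
```

```bash
python3 - <<'E'
from h import *
s=st();print(s["q"].round(2))
print(tipof(s))
inc(*toolfor([-30,0,140],16),s)
E
```

```text
9.07 [0.5894 0.2749 0.237 ] 13.79982181365852 [-1.2  0.3 -3.8] [0.03 0.01 0.02]
[-0.13  0.59 -0.56  1.49  0.31  1.16 -0.49]
(array([-39.01727282,   3.34036524, 244.98490683]), array([0.50441494, 0.27891221, 0.48127143]))
inc [8.78, 0.92, 0.48] [0.41, -0.57, 16.28]
```

>>> move_arm(
  increments=[
    [[1.5, 0.2, 0.1], [0.1, -0.1, 3], 0],
    [[3, 0.4, 0.2], [0.2, -0.2, 6], 0],
    [[4.5, 0.5, 0.3], [0.3, -0.3, 9], 0],
    [[6.5, 0.7, 0.4], [0.4, -0.5, 12], 0],
    [[8, 0.9, 0.5], [0.4, -0.6, 15], 0],
    [[8.8, 0.9, 0.5], [0.4, -0.6, 16.3], 0],
    [[8.8, 0.9, 0.5], [0.4, -0.6, 16.3], 0],
    [[8.8, 0.9, 0.5], [0.4, -0.6, 16.3], 0],
  ],
)

```text
time_s: 9.73
position: [0.5974, 0.2715, 0.1472]
ee_rot: [0.611, 0.51, 0.489, -0.358]
ft_force: [1.3, -0.7, -3.9]
gripper_width: 0.152
```

```bash
python3 - <<'E'
from h import *
ctrl.snapshot("top");s=st();print(tipof(s))
c=ctrl.get_calibration("wrist");K=np.array(c["camera_matrix"]);E=np.array(c["extrinsics"]);Rt=quat(s["ee_rot"])
def wp(P):
    p=(np.array(P)-E[:3,3])@E[:3,:3];r=np.hypot(p[0],p[1]);th=np.arctan2(r,p[2]);return K[:2,2]+K[0,0]*th*p[:2]/r
for o in([0,0,0],[.019,0,0],[-.045,0,0]): print(o,wp(s["position"]+Rt.apply(o)))
cv2.imwrite("pics/w7.png",ctrl.snapshot("wrist")[:,:,::-1])
cv2.imwrite("pics/t7.png",ctrl.snapshot("top")[:,:,::-1])
cv2.imwrite("pics/s7.png",ctrl.snapshot("scene")[:,:,::-1])
t=cv2.imread("pics/t7.png")[80:240,140:330];q=cv2.imread("pics/s7.png")[60:230,200:390]
cv2.imwrite("pics/c7.png",np.hstack([cv2.resize(t,(400,400*160//190)),cv2.resize(q,(400,336))]))
E
```

```text
9.78 [0.5986 0.2722 0.1484] 13.48647233969802 [ 0.4  0.1 -2.8] [-0.12  0.31  0.03]
(array([-30.55897423,  -0.7534835 , 139.38691978]), array([ -0.05559779, -15.91492079,  -0.05628193]))
[0, 0, 0] [320.282447   242.21046269]
[0.019, 0, 0] [320.20887928 230.34444412]
[-0.045, 0, 0] [320.52249868 282.10781332]
```

View pics/w7.png

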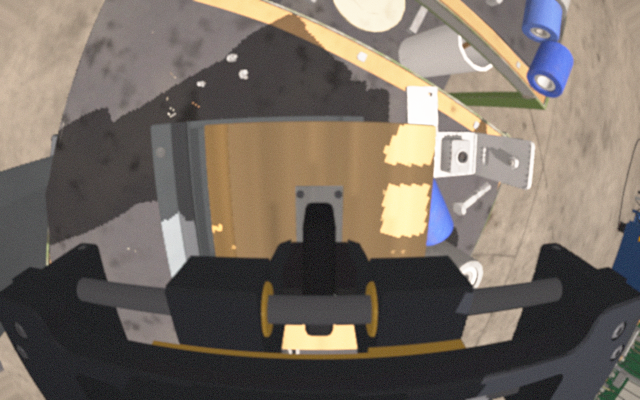

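View pics/c7.png

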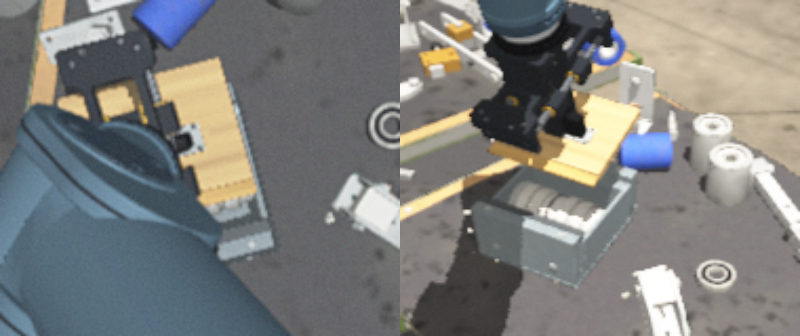

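```bash
cat >> h.py <<'E'
def wproj(P,c,):
    K=np.array(c["camera_matrix"]);E=np.array(c["extrinsics"])
    p=(np.atleast_2d(P)-E[:3,3])@E[:3,:3];r=np.hypot(p[:,0],p[:,1]);th=np.arctan2(r,p[:,2]);return K[:2,2]+K[0,0]*(th/r)[:,None]*p[:,:2]
def coverpts(s,P):
    Rt=quat(s["ee_rot"]);M=Rt.as_matrix();Rc=R.from_matrix(np.c_[M[:,1],-M[:,2],-M[:,0]])
    return s["position"]+Rt.apply(OFF)+Rc.apply(np.array(P)/1000.)
BOARD=[(60,70,12),(60,-70,12),(-46,-70,12),(-46,70,12),(60,70,12)]
TONG=[(-60,-70,8.5),(-60,70,8.5)]
LIP=[(-76,-70,84),(-76,70,84),(-49,70,84),(-49,-70,84),(-76,-70,84)]
SILL=[(68,-70,79),(68,70,79),(86,70,79),(86,-70,79)]
def overlay(n,fn,box,S):
    s=ctrl.state();c=ctrl.get_calibration(n);im=ctrl.snapshot(n)[:,:,::-1]
    u0,v0,u1,v1=box;im=cv2.resize(im[v0:v1,u0:u1],None,fx=S,fy=S,interpolation=cv2.INTER_CUBIC)
    f=(lambda P:wproj(P,c)) if n=="wrist" else (lambda P:proj(n,P))
    def dens(P):
        P=np.array(P,float);return np.concatenate([np.linspace(a,b,12) for a,b in zip(P[:-1],P[1:])])
    for P,col in((coverpts(s,dens(BOARD)),(0,255,0)),(coverpts(s,dens(TONG)),(0,255,255)),(place(CASE,dens(LIP)/1000.),(255,0,255)),(place(CASE,dens(SILL)/1000.),(255,0,0))):
        q=((f(P)-[u0,v0]+.5)*S).astype(int);cv2.polylines(im,[q.reshape(-1,1,2)],False,col,1)
    cv2.imwrite(fn,im)
E
python3 - <<'E'
from h import *
overlay("top","pics/o1.png",(140,80,330,240),3)
overlay("scene","pics/o2.png",(200,60,390,230),3)
overlay("wrist","pics/o3.png",(120,90,460,310),2.2)
a=cv2.imread("pics/o1.png");b=cv2.imread("pics/o2.png");h=min(len(a),len(b))
cv2.imwrite("pics/o12.png",cv2.resize(np.hstack([a[:h],b[:h]]),None,fx=.7,fy=.7))
E
```

```text
(no output)
```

View pics/o12.png

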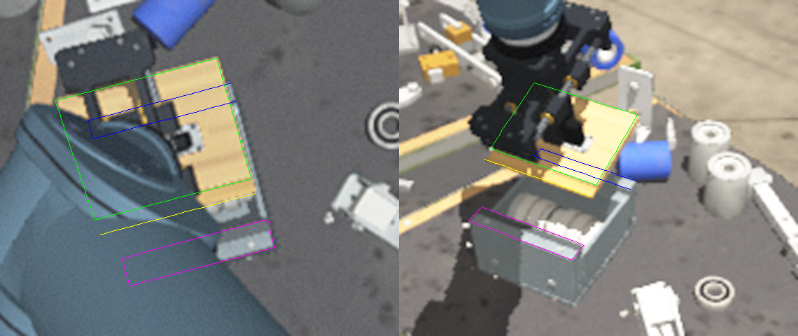

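View pics/o3.png

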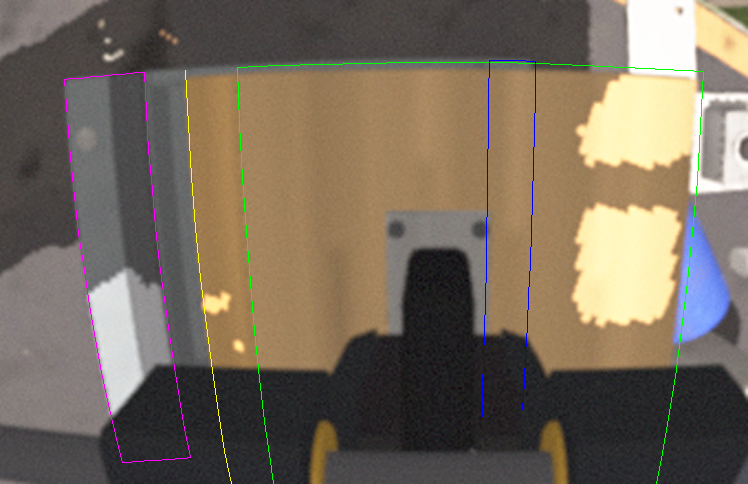

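```bash
python3 - <<'E'
from h import *
s=st();print(tipof(s))
inc(*toolfor([-30,0,84],16),s)
E
```

```text
10.08 [0.5993 0.273  0.1494] 13.630118353470353 [ 0.5  0.2 -3.7] [-0.12  0.4   0.  ]
(array([-29.68701532,  -0.24936585, 140.23043442]), array([-1.43431882e-02, -1.60596508e+01, -2.81472610e-02]))
inc [5.4, -1.59, -0.03] [-0.03, 0.02, -0.06]
```

>>> move_arm(
  increments=[
    [[1, -0.3, 0], [0, 0, 0], 0],
    [[2, -0.6, 0], [0, 0, 0], 0],
    [[3, -0.9, 0], [0, 0, 0], 0],
    [[4, -1.2, 0], [0, 0, 0], 0],
    [[5, -1.5, 0], [0, 0, 0], 0],
    [[5.4, -1.6, 0], [0, 0, 0], 0],
    [[5.4, -1.6, 0], [0, 0, 0], 0],
    [[5.4, -1.6, 0], [0, 0, 0], 0],
    [[5.4, -1.6, 0], [0, 0, 0], 0],
  ],
)

```text
time_s: 10.83
position: [0.5993, 0.2732, 0.0936]
ee_rot: [0.611, 0.511, 0.488, -0.356]
ft_force: [0.3, -0.3, -2.0]
gripper_width: 0.157
```

```bash
python3 - <<'E'
from h import *
s=st();print(tipof(s))
inc(*toolfor([-43,0,77],16),s)
overlay("wrist","pics/o4.png",(120,90,460,310),2.2)
overlay("scene","pics/o5.png",(220,80,370,210),5)
E
```

```text
10.83 [0.5993 0.2732 0.0936] 13.805679817157046 [ 0.3 -0.3 -2. ] [-0.07  0.37  0.05]
(array([-2.96658061e+01, -1.27750121e-02,  8.43419159e+01]), array([ 4.35674816e-03, -1.61112663e+01, -2.31966646e-02]))
inc [0.35, -1.49, -0.0] [-0.02, -0.0, -0.11]
```

View pics/o4.png

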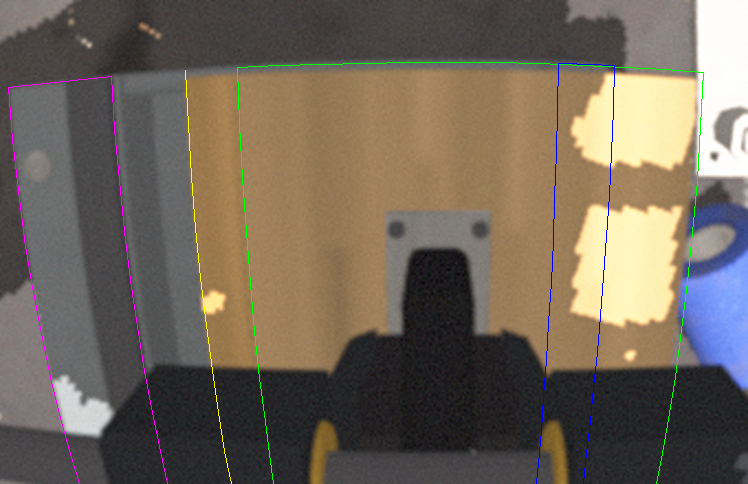

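View pics/o5.png

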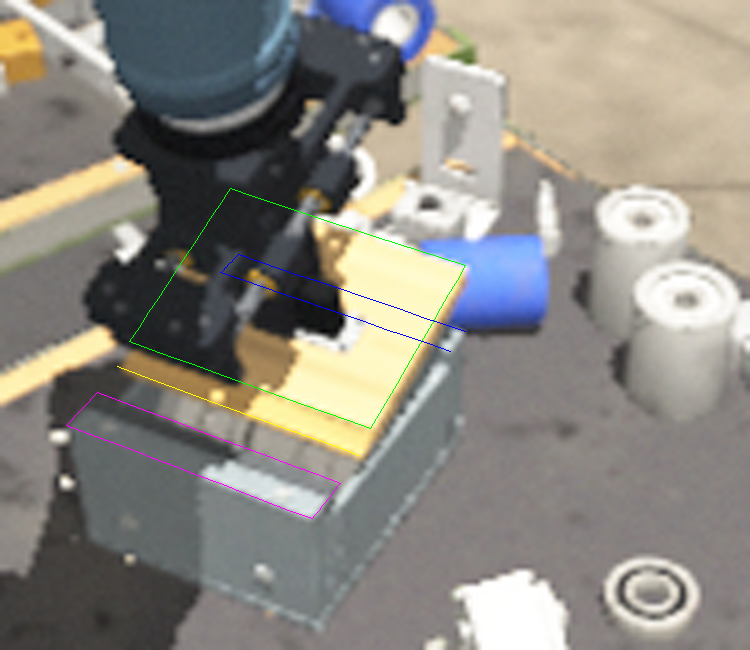

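>>> move_arm(
  increments=[
    [[0.1, -0.4, 0], [0, 0, 0], 0],
    [[0.2, -0.8, 0], [0, 0, 0], 0],
    [[0.3, -1.2, 0], [0, 0, 0], 0],
    [[0.35, -1.5, 0], [0, 0, 0], 0],
    [[0.35, -1.5, 0], [0, 0, 0], 0],
    [[0.35, -1.5, 0], [0, 0, 0], 0],
    [[0.35, -1.5, 0], [0, 0, 0], 0],
  ],
)

```text
time_s: 11.52
position: [0.5865, 0.2701, 0.0864]
ee_rot: [0.611, 0.512, 0.488, -0.356]
ft_force: [-0.2, 0.3, -4.2]
gripper_width: 0.154
```

```bash
cat >> h.py <<'E'
def avg(n=4):
    F=[];M=[];T=[]
    for i in range(n):
        s=ctrl.state();F.append(s["ft_force"]);M.append(s["moment"]);d,r=tipof(s);T.append(np.r_[d,r[1]])
        if i<n-1: ctrl.snapshot("top")
    Fc=R.from_euler('z',-CASE[2]).apply(np.mean(F,0));Mc=R.from_euler('z',-CASE[2]).apply(np.mean(M,0))
    print(round(s["time_s"],2),"tip",np.mean(T,0).round(2),"Fcase",Fc.round(2),"Mcase",Mc.round(3),"sd",np.std(F,0).round(2))
    return s
E
python3 - <<'E'
from h import *
s=avg(5)
inc(*toolfor([-51,0,75.5],16),s)
E
```

```text
11.72 tip [-4.278e+01 -7.000e-02  7.715e+01 -1.615e+01] Fcase [ 0.11  0.04 -3.66] Mcase [-0.071  0.384 -0.008] sd [0.28 0.36 0.38]
inc [-0.06, -0.84, -0.01] [-0.04, -0.0, -0.15]
```

>>> move_arm(
  increments=[
    [[0, -0.2, 0], [0, 0, 0], 0],
    [[0, -0.4, 0], [0, 0, 0], 0],
    [[-0.05, -0.6, 0], [0, 0, 0], 0],
    [[-0.05, -0.7, 0], [0, 0, 0], 0],
    [[-0.05, -0.84, 0], [0, 0, -0.1], 0],
    [[-0.05, -0.84, 0], [0, 0, -0.1], 0],
    [[-0.05, -0.84, 0], [0, 0, -0.1], 0],
  ],
)

```text
time_s: 12.3
position: [0.5785, 0.2681, 0.0845]
ee_rot: [0.611, 0.511, 0.489, -0.356]
ft_force: [0.5, -0.3, -2.8]
gripper_width: 0.155
```

```bash
python3 - <<'E'
from h import *
s=avg(4)
inc(*toolfor([-52,0,73.0],16),s)
E
```

```text
12.45 tip [-51.02  -0.08  75.36 -16.04] Fcase [ 0.35  0.16 -3.15] Mcase [-0.042  0.425  0.02 ] sd [0.22 0.57 0.55]
inc [0.2, -0.16, -0.01] [-0.05, -0.0, -0.05]
```

>>> move_arm(
  increments=[
    [[0.1, -0.08, 0], [0, 0, 0], 0],
    [[0.2, -0.16, 0], [0, 0, 0], 0],
    [[0.2, -0.16, 0], [0, 0, 0], 0],
    [[0.2, -0.16, 0], [0, 0, 0], 0],
  ],
)

```text
time_s: 12.78
position: [0.5775, 0.2678, 0.082]
ee_rot: [0.611, 0.511, 0.489, -0.356]
ft_force: [-0.1, -1.1, -3.8]
gripper_width: 0.153
```

```bash
python3 - <<'E'
from h import *
s=avg(4)
inc(*toolfor([-52,0,71.8],16),s)
E
```

```text
12.93 tip [-51.99  -0.09  72.95 -16.04] Fcase [-0.06 -0.37 -3.5 ] Mcase [-0.048  0.401  0.015] sd [0.3  0.46 0.45]
inc [0.12, -0.04, -0.01] [-0.04, -0.0, -0.05]
```

>>> move_arm(
  increments=[
    [[0.06, -0.02, 0], [0, 0, 0], 0],
    [[0.12, -0.04, 0], [0, 0, 0], 0],
    [[0.12, -0.04, 0], [0, 0, 0], 0],
    [[0.12, -0.04, 0], [0, 0, 0], 0],
  ],
)

```text
time_s: 13.27
position: [0.5776, 0.2679, 0.0809]
ee_rot: [0.611, 0.511, 0.489, -0.356]
ft_force: [0.8, -0.4, -3.7]
gripper_width: 0.152
```

```bash
python3 - <<'E'
from h import *
s=avg(4)
inc(*toolfor([-52,0,71.0],16),s)
E
```

```text
13.42 tip [-5.196e+01 -6.000e-02  7.175e+01 -1.605e+01] Fcase [ 0.   -0.21 -3.45] Mcase [-0.024  0.376 -0.006] sd [0.56 0.43 0.42]
inc [0.08, -0.03, -0.01] [-0.04, -0.01, -0.05]
```

>>> move_arm(
  increments=[
    [[0.04, -0.01, 0], [0, 0, 0], 0],
    [[0.08, -0.02, 0], [0, 0, 0], 0],
    [[0.08, -0.02, 0], [0, 0, 0], 0],
    [[0.08, -0.02, 0], [0, 0, 0], 0],
  ],
)

```text
time_s: 13.75
position: [0.5779, 0.2681, 0.0804]
ee_rot: [0.611, 0.511, 0.489, -0.356]
ft_force: [-0.3, -0.4, -0.5]
gripper_width: 0.158
```

```bash
python3 - <<'E'
from h import *
s=avg(4)
inc(*toolfor([-52,0,70.3],16),s)
E
```

```text
13.9 tip [-5.168e+01 -1.000e-02  7.120e+01 -1.608e+01] Fcase [-0.53 -0.49 -0.61] Mcase [-0.099  0.464 -0.022] sd [0.29 0.18 0.6 ]
inc [0.08, -0.06, -0.01] [-0.05, -0.01, -0.08]
```

```bash
python3 - <<'E'
from h import *
s=ctrl.state()
inc(*toolfor([-52,0,72.1],16),s)
inc(*toolfor([-54,0,72.1],16),s)
E
```

```text
inc [-0.09, -0.01, -0.01] [-0.05, -0.01, -0.08]
inc [-0.14, -0.2, -0.01] [-0.05, -0.01, -0.08]
```

>>> move_arm(
  increments=[
    [[-0.09, 0, 0], [0, 0, 0], 0],
    [[-0.09, 0, 0], [0, 0, 0], 0],
    [[-0.12, -0.1, 0], [0, 0, 0], 0],
    [[-0.14, -0.2, 0], [0, 0, -0.1], 0],
    [[-0.14, -0.2, 0], [0, 0, -0.1], 0],
    [[-0.14, -0.2, 0], [0, 0, -0.1], 0],
  ],
)

```text
time_s: 14.4
position: [0.5755, 0.2675, 0.0811]
ee_rot: [0.61, 0.511, 0.489, -0.357]
ft_force: [-0.2, -0.1, -3.7]
gripper_width: 0.15
```

```bash
python3 - <<'E'
from h import *
s=avg(4)
inc(*toolfor([-55,0,72.1],16),s)
E
```

```text
14.55 tip [-5.407e+01 -1.000e-02  7.200e+01 -1.597e+01] Fcase [-0.1  -0.28 -3.65] Mcase [-0.015  0.406 -0.025] sd [0.2  0.18 0.23]
inc [-0.04, -0.09, -0.0] [-0.04, -0.01, 0.02]
```

>>> move_arm(
  increments=[
    [[-0.02, -0.05, 0], [0, 0, 0], 0],
    [[-0.04, -0.1, 0], [0, 0, 0], 0],
    [[-0.04, -0.1, 0], [0, 0, 0], 0],
    [[-0.04, -0.1, 0], [0, 0, 0], 0],
  ],
)

```text
time_s: 14.88
position: [0.5746, 0.2672, 0.0813]
ee_rot: [0.611, 0.511, 0.489, -0.356]
ft_force: [-0.0, -0.7, -3.3]
gripper_width: 0.16
```

```bash
python3 - <<'E'
from h import *
s=avg(4)
inc(*toolfor([-56,0,72.2],16),s)
E
```

```text
15.03 tip [-5.507e+01 -1.000e-02  7.217e+01 -1.598e+01] Fcase [ 0.01 -0.33 -3.74] Mcase [-0.045  0.399 -0.003] sd [0.41 0.41 0.4 ]
inc [-0.03, -0.09, -0.01] [-0.05, -0.01, 0.02]
```

>>> move_arm(
  increments=[
    [[-0.01, -0.05, 0], [0, 0, 0], 0],
    [[-0.03, -0.1, 0], [0, 0, 0], 0],
    [[-0.03, -0.1, 0], [0, 0, 0], 0],
    [[-0.03, -0.1, 0], [0, 0, 0], 0],
  ],
)

```text
time_s: 15.37
position: [0.5736, 0.267, 0.0813]
ee_rot: [0.611, 0.511, 0.489, -0.356]
ft_force: [-0.1, 0.7, -3.3]
gripper_width: 0.155
```

```bash
python3 - <<'E'
from h import *
s=avg(4)
inc(*toolfor([-57,0,72.2],16),s)
E
```

```text
15.52 tip [-56.11  -0.    72.19 -15.98] Fcase [-0.17  0.18 -3.41] Mcase [-0.05   0.404  0.014] sd [0.24 0.47 0.37]
inc [-0.03, -0.09, -0.0] [-0.05, -0.01, 0.02]
```

>>> move_arm(
  increments=[
    [[-0.01, -0.05, 0], [0, 0, 0], 0],
    [[-0.03, -0.1, 0], [0, 0, 0], 0],
    [[-0.03, -0.1, 0], [0, 0, 0], 0],
    [[-0.03, -0.1, 0], [0, 0, 0], 0],
  ],
)

```text
time_s: 15.85
position: [0.5729, 0.267, 0.0815]
ee_rot: [0.611, 0.511, 0.489, -0.356]
ft_force: [0.6, 0.0, -4.1]
gripper_width: 0.154
```

```bash
python3 - <<'E'
from h import *
s=avg(4)
inc(*toolfor([-58,0,72.2],16),s)
E
```

```text
16.0 tip [-56.75   0.09  72.37 -16.02] Fcase [ 2.05  0.15 -4.17] Mcase [ 0.011 -0.001  0.07 ] sd [0.83 0.46 0.15]
inc [-0.01, -0.13, 0.0] [-0.05, -0.03, -0.02]
```

>>> move_arm(
  increments=[
    [[-0.02, -0.07, 0], [0, 0, 0], 0],
    [[-0.02, -0.07, 0], [0, 0, 0], 0],
    [[-0.02, -0.07, 0], [0, 0, 0], 0],
  ],
)

```text
time_s: 16.25
position: [0.5728, 0.267, 0.0818]
ee_rot: [0.611, 0.512, 0.489, -0.356]
ft_force: [3.4, 0.7, -5.2]
gripper_width: 0.15
```

```bash
python3 - <<'E'
from h import *
for i in range(3): s=avg(2)
E
```

```text
16.3 tip [-56.92   0.17  72.56 -16.08] Fcase [ 4.04  0.31 -5.37] Mcase [ 0.014 -0.517  0.089] sd [0.45 0.57 0.14]
16.35 tip [-56.93   0.16  72.57 -16.07] Fcase [ 4.62  0.67 -5.08] Mcase [-0.005 -0.554  0.103] sd [0.03 0.08 0.44]
16.4 tip [-56.94   0.17  72.56 -16.07] Fcase [ 4.78  0.17 -4.14] Mcase [-0.016 -0.588  0.092] sd [0.24 0.37 0.51]
```

>>> move_arm(
  increments=[
    [[0, -0.09, 0], [0, 0, 0], 0],
    [[0, -0.13, 0], [0, 0, 0], 0],
    [[0, -0.13, 0], [0, 0, 0], 0],
    [[0, -0.13, 0], [0, 0, 0], 0],
  ],
)

```text
time_s: 16.73
position: [0.5726, 0.267, 0.082]
ee_rot: [0.611, 0.512, 0.488, -0.355]
ft_force: [5.4, 1.4, -6.2]
gripper_width: 0.149
```

```bash
python3 - <<'E'
from h import *
for i in range(3): s=avg(2)
E
```

```text
16.78 tip [-57.05   0.2   72.65 -16.19] Fcase [ 5.65  0.3  -5.37] Mcase [-0.07  -1.053  0.137] sd [0.   0.22 0.83]
16.83 tip [-57.02   0.21  72.69 -16.19] Fcase [ 5.86  0.33 -5.1 ] Mcase [-0.062 -1.031  0.085] sd [0.2  0.15 0.56]
16.88 tip [-57.02   0.2   72.68 -16.19] Fcase [ 5.95  0.14 -5.85] Mcase [-0.04  -1.005  0.077] sd [0.06 0.01 0.19]
```

>>> move_arm(
  increments=[
    [[0.02, -0.18, 0], [0, 0, 0], 0],
    [[0.03, -0.25, 0], [0, 0, 0], 0],
    [[0.03, -0.25, 0], [0, 0, 0], 0],
    [[0.03, -0.25, 0], [0, 0, 0], 0],
  ],
)

```text
time_s: 17.22
position: [0.5725, 0.267, 0.0822]
ee_rot: [0.611, 0.513, 0.487, -0.354]
ft_force: [8.6, 1.8, -4.8]
gripper_width: 0.151
```

```bash
python3 - <<'E'
from h import *
for i in range(3): s=avg(2)
E
```

```text
17.27 tip [-57.1    0.28  72.68 -16.42] Fcase [ 8.45 -0.4  -4.67] Mcase [-0.124 -1.486  0.093] sd [0.32 0.21 0.17]
17.32 tip [-57.09   0.26  72.69 -16.42] Fcase [ 8.32 -0.58 -4.63] Mcase [-0.152 -1.441  0.065] sd [0.23 0.   0.13]
17.37 tip [-57.08   0.25  72.68 -16.42] Fcase [ 8.15 -0.61 -4.36] Mcase [-0.153 -1.438  0.059] sd [0.39 0.06 0.4 ]
```

>>> move_arm(
  increments=[
    [[0.03, -0.3, 0], [0, 0, -0.2], 0],
    [[0.05, -0.38, 0], [0, 0, -0.3], 0],
    [[0.05, -0.4, 0], [0, 0, -0.3], 0],
    [[0.05, -0.4, 0], [0, 0, -0.3], 0],
  ],
)

```text
time_s: 17.7
position: [0.5724, 0.267, 0.0825]
ee_rot: [0.611, 0.514, 0.488, -0.353]
ft_force: [10.9, 2.0, -5.6]
gripper_width: 0.155
```

```bash
python3 - <<'E'
from h import *
for i in range(3): s=avg(2)
E
```

```text
17.75 tip [-57.23   0.33  72.85 -16.47] Fcase [10.79 -0.65 -5.38] Mcase [-0.238 -2.156  0.086] sd [0.23 0.11 0.24]
17.8 tip [-57.23   0.35  72.86 -16.47] Fcase [10.3  -0.9  -4.83] Mcase [-0.236 -2.128  0.099] sd [0.19 0.25 0.3 ]
17.85 tip [-57.25   0.36  72.85 -16.47] Fcase [10.75 -0.81 -4.78] Mcase [-0.248 -2.128  0.042] sd [0.61 0.43 0.25]
```

>>> move_arm(
  increments=[
    [[0.04, -0.42, 0], [0, 0, -0.2], 0],
    [[0.06, -0.5, 0], [0, 0, -0.3], 0],
    [[0.07, -0.54, 0], [0, 0, -0.3], 0],
    [[0.07, -0.56, 0], [0, 0, -0.3], 0],
    [[0.07, -0.56, 0], [0, 0, -0.3], 0],
  ],
)

```text
time_s: 18.27
position: [0.5722, 0.267, 0.0828]
ee_rot: [0.611, 0.516, 0.487, -0.352]
ft_force: [14.2, 1.8, -5.0]
gripper_width: 0.15
```

```bash
python3 - <<'E'
from h import *
for i in range(3): s=avg(2)
E
```

```text
18.32 tip [-57.38   0.45  72.99 -16.66] Fcase [14.34 -0.83 -5.3 ] Mcase [-0.366 -2.914  0.069] sd [0.06 0.73 0.34]
18.37 tip [-57.37   0.45  73.   -16.67] Fcase [14.57 -0.45 -5.43] Mcase [-0.365 -2.899  0.024] sd [0.19 0.3  0.22]
18.42 tip [-57.38   0.44  72.99 -16.66] Fcase [13.98 -1.   -5.61] Mcase [-0.374 -2.891  0.048] sd [0.64 0.37 0.4 ]
```

```bash
python3 - <<'E'
from h import *
for i in range(5): s=avg(6)
overlay("wrist","pics/o6.png",(120,90,460,310),2.2)
inc(*toolfor([-57,0,72.5],16),s)
E
```

```text
18.67 tip [-57.37   0.43  72.99 -16.66] Fcase [14.1  -0.82 -5.03] Mcase [-0.356 -2.869  0.055] sd [0.55 0.3  0.6 ]
18.92 tip [-57.39   0.44  72.98 -16.66] Fcase [14.18 -0.73 -4.89] Mcase [-0.338 -2.893  0.066] sd [0.17 0.6  0.31]
19.17 tip [-57.39   0.45  72.98 -16.66] Fcase [14.44 -1.01 -4.9 ] Mcase [-0.344 -2.893  0.056] sd [0.52 0.3  0.39]
19.42 tip [-57.38   0.43  72.99 -16.66] Fcase [14.09 -0.88 -5.2 ] Mcase [-0.35  -2.861  0.038] sd [0.33 0.39 0.49]
19.67 tip [-57.4    0.44  72.98 -16.66] Fcase [13.63 -0.66 -5.16] Mcase [-0.361 -2.898  0.059] sd [0.41 0.44 0.55]
inc [0.13, 0.02, 0.03] [-0.18, -0.3, -0.66]
```

View pics/o6.png

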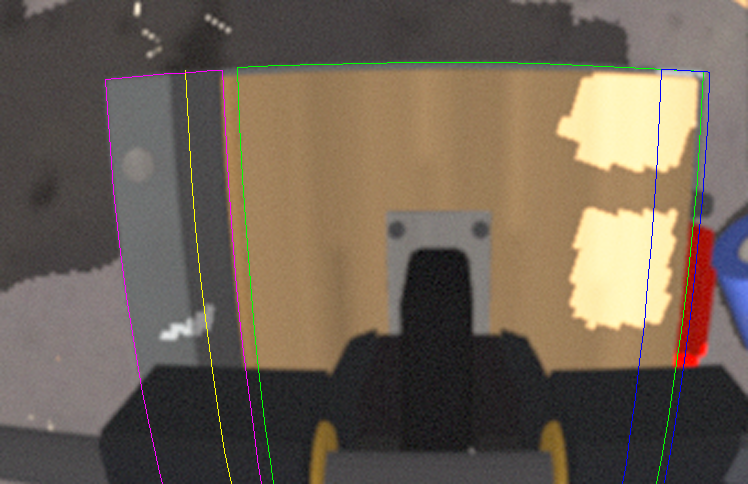

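```bash
python3 - <<'E'
from h import *
s=ctrl.state()
for th,z in((16,72.7),(14.5,72.8),(13,72.9),(11.5,73),(10,73.2)): inc(*toolfor([-57.1,0.2,z],th),s)
E
```

```text
inc [0.11, 0.01, 0.01] [-0.19, -0.3, -0.66]
inc [0.25, -0.01, 0.01] [-0.18, -0.3, -2.16]
inc [0.4, -0.03, 0.01] [-0.18, -0.3, -3.66]
inc [0.54, -0.06, 0.01] [-0.17, -0.3, -5.16]
inc [0.68, -0.09, 0.01] [-0.17, -0.31, -6.66]
```

>>> move_arm(
  increments=[
    [[0.1, 0, 0], [0, 0, -0.7], 0],
    [[0.1, 0, 0], [-0.1, -0.2, -0.7], 0],
    [[0.25, 0, 0], [-0.1, -0.3, -2.2], 0],
    [[0.4, -0.03, 0], [-0.1, -0.3, -3.7], 0],
    [[0.54, -0.06, 0], [-0.1, -0.3, -5.2], 0],
    [[0.68, -0.09, 0], [-0.1, -0.3, -6.7], 0],
    [[0.68, -0.09, 0], [-0.1, -0.3, -6.7], 0],
  ],
)

```text
time_s: 20.3
position: [0.5733, 0.2671, 0.0756]
ee_rot: [0.59, 0.485, 0.515, -0.389]
ft_force: [2.2, 0.4, -1.6]
gripper_width: 0.153
```

```bash
python3 - <<'E'
from h import *
s=avg(4)
for th,z in((9,73.2),(8,73.3),(7,73.4),(6,73.5),(5,73.6)): inc(*toolfor([-57.1,0.2,z],th),s)
E
```

```text
20.45 tip [-57.07   0.21  73.01  -9.96] Fcase [ 3.12 -0.76 -2.94] Mcase [-0.255 -0.573  0.102] sd [0.8  0.35 0.84]
inc [0.1, -0.01, -0.01] [-0.06, 0.01, -1.01]
inc [0.19, -0.02, -0.01] [-0.06, 0.01, -2.01]
inc [0.29, -0.04, -0.01] [-0.06, 0.01, -3.01]
inc [0.38, -0.06, -0.01] [-0.06, 0.01, -4.01]
inc [0.47, -0.08, -0.01] [-0.06, 0.01, -5.01]
```

>>> move_arm(
  increments=[
    [[0.1, -0.02, 0], [0, 0, -1], 0],
    [[0.19, -0.03, 0], [0, 0, -2], 0],
    [[0.29, -0.05, 0], [0, 0, -3], 0],
    [[0.38, -0.07, 0], [0, 0, -4], 0],
    [[0.47, -0.09, 0], [0, 0, -5], 0],
    [[0.47, -0.09, 0], [0, 0, -5], 0],
  ],
)

```text
time_s: 20.95
position: [0.573, 0.2674, 0.0707]
ee_rot: [0.573, 0.462, 0.536, -0.414]
ft_force: [2.1, 1.1, -1.9]
gripper_width: 0.156
```

```bash
python3 - <<'E'
from h import *
s=avg(4)
for th,z in((4,73.7),(3,73.8),(2,73.9),(1,74),(0,74)): inc(*toolfor([-57.1,0.2,z],th),s)
E
```

```text
21.1 tip [-57.21   0.45  73.28  -4.96] Fcase [ 3.09  1.01 -2.78] Mcase [ 0.056 -0.575  0.107] sd [0.68 0.6  0.59]
inc [0.07, -0.0, 0.02] [-0.05, -0.02, -1.01]
inc [0.16, -0.02, 0.02] [-0.05, -0.02, -2.01]
inc [0.26, -0.03, 0.02] [-0.05, -0.02, -3.01]
inc [0.35, -0.05, 0.02] [-0.05, -0.02, -4.01]
inc [0.46, -0.07, 0.02] [-0.05, -0.02, -5.01]
```

>>> move_arm(
  increments=[
    [[0.08, -0.01, 0], [0, 0, -1], 0],
    [[0.17, -0.03, 0], [0, 0, -2], 0],
    [[0.27, -0.04, 0], [0, 0, -3], 0],
    [[0.36, -0.06, 0], [0, 0, -4], 0],
    [[0.46, -0.08, 0], [0, 0, -5], 0],
    [[0.46, -0.08, 0], [0, 0, -5], 0],
    [[0.46, -0.08, 0], [0, 0, -5], 0],
  ],
)

```text
time_s: 21.68
position: [0.5726, 0.2672, 0.0664]
ee_rot: [0.555, 0.438, 0.555, -0.438]
ft_force: [-0.8, -1.1, 1.4]
gripper_width: 0.15
```

```bash
python3 - <<'E'
from h import *
s=avg(4)
inc(*toolfor([-57.1,0.2,74],0),s)
overlay("wrist","pics/o7.png",(120,90,460,310),2.2)
overlay("scene","pics/o8.png",(220,80,370,210),5)
E
```

```text
21.83 tip [-5.723e+01  4.600e-01  7.409e+01  1.000e-02] Fcase [-0.05 -0.55  2.1 ] Mcase [-0.114 -0.145  0.042] sd [0.54 0.76 0.68]
inc [0.01, 0.01, 0.02] [-0.05, -0.03, -0.02]
```

View pics/o7.png

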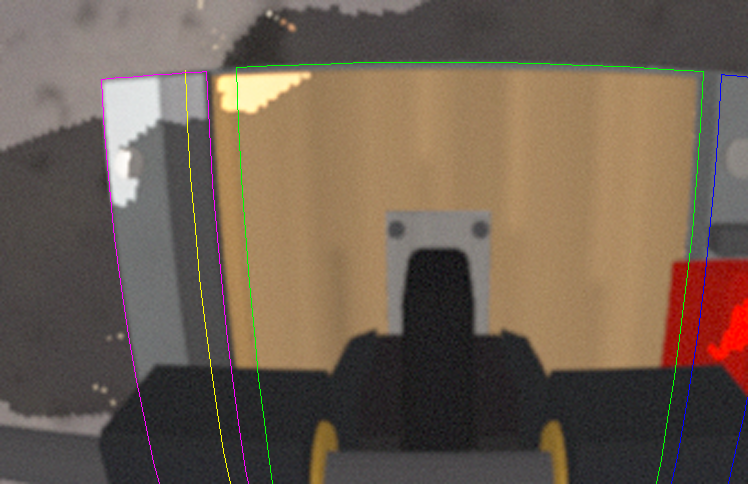

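View pics/o8.png

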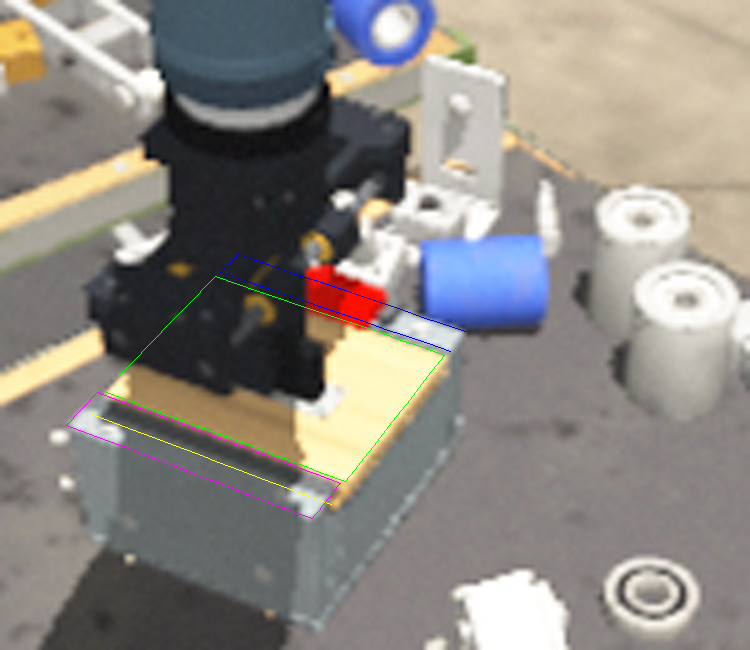

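>>> move_arm(
  increments=[
    [[0.1, 0, 0], [0, 0, -0.3], 0],
    [[0.2, 0, 0], [0, 0, -0.5], 0],
    [[0.2, 0, 0], [0, 0, -0.5], 0],
    [[0.2, 0, 0], [0, 0, -0.5], 0],
  ],
)

```text
time_s: 22.27
position: [0.5724, 0.2672, 0.0663]
ee_rot: [0.553, 0.435, 0.557, -0.44]
ft_force: [-6.5, -3.2, 17.7]
gripper_width: 0.154
```

```bash
python3 - <<'E'
from h import *
s=avg(4)
E
```

```text
22.42 tip [-57.39   0.41  74.53   0.49] Fcase [-6.57 -2.36 17.89] Mcase [-0.572  1.002  0.053] sd [0.5  0.48 0.55]
```

>>> move_arm(
  increments=[
    [[-0.05, 0, 0], [0, 0, 0.3], 0],
    [[-0.05, 0, 0], [0, 0, 0.5], 0],
    [[-0.05, 0, 0], [0, 0, 0.5], 0],
  ],
)

```text
time_s: 22.67
position: [0.5725, 0.2672, 0.0665]
ee_rot: [0.556, 0.438, 0.555, -0.438]
ft_force: [3.3, 1.9, -2.4]
gripper_width: 0.15
```

```bash
python3 - <<'E'
from h import *
s=avg(4)
E
```

```text
22.82 tip [-5.737e+01  3.900e-01  7.418e+01 -3.000e-02] Fcase [ 2.68  0.4  -1.77] Mcase [ 0.026 -0.597  0.122] sd [0.64 0.51 0.42]
```

>>> move_arm(
  increments=[
    [[0, 0, 0], [0, 0, 0], 2],
    [[0, 0, 0], [0, 0, 0], 4],
    [[0, 0, 0], [0, 0, 0], 5],
    [[0, 0, 0], [0, 0, 0], 5],
    [[0, 0, 0], [0, 0, 0], 5],
    [[-1, 0, 0], [0, 0, 0], 5],
    [[-3, 0, 0], [0, 0, 0], 5],
    [[-6, 0, 0], [0, 0, 0], 5],
    [[-10, 0, 0], [0, 0, 0], 5],
    [[-14, 0, 0], [0, 0, 0], 5],
    [[-16, 0, 0], [0, 0, 0], 5],
    [[-16, 0, 0], [0, 0, 0], 5],
  ],
)

```text
time_s: 23.82
position: [0.5749, 0.2693, 0.2332]
ee_rot: [0.557, 0.441, 0.554, -0.435]
ft_force: [1.0, -0.2, 0.9]
gripper_width: 0.567
```

```bash
python3 - <<'E'
from h import *
s=st()
im=ctrl.snapshot("wrist")[:,:,::-1];cv2.imwrite("pics/w9.png",im)
q=ctrl.snapshot("scene")[:,:,::-1];cv2.imwrite("pics/s9.png",cv2.resize(q[80:210,220:370],None,fx=5,fy=4.5,interpolation=cv2.INTER_CUBIC))
E
```

```text
23.82 [0.5749 0.2693 0.2332] 49.91134182114454 [ 1.  -0.2  0.9] [-0.03 -0.14  0.01]
```

View pics/w9.png

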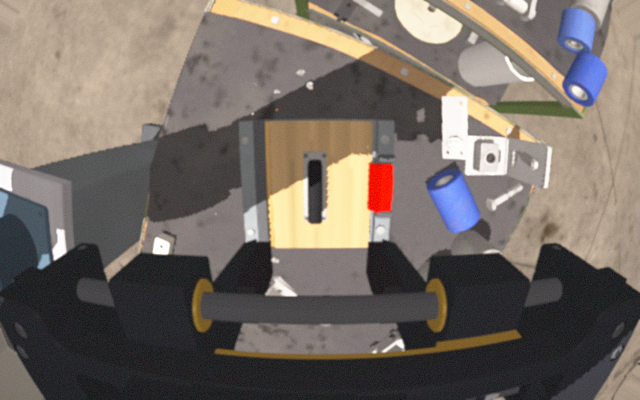

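View pics/s9.png

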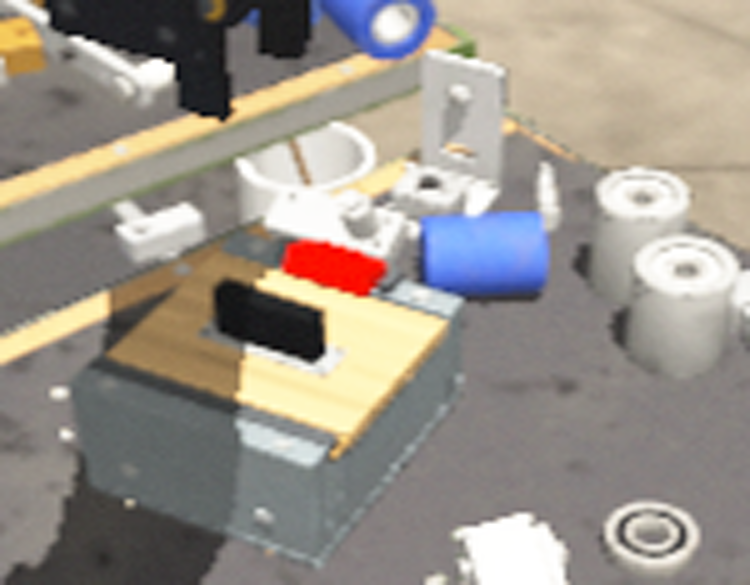

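>>> move_arm(
  increments=[
    [[-2, 0, 4], [0, 0, 0], 5],
    [[-2, 0, 8], [0, 0, 0], 5],
    [[-2, 0, 12], [0, 0, 0], 5],
    [[-2, 0, 16], [0, 0, 0], 5],
    [[-2, 0, 20], [0, 0, 0], 5],
    [[-2, 0, 24], [0, 0, 0], 5],
    [[-2, 0, 28], [0, 0, 0], 5],
    [[-2, 0, 32], [0, 0, 0], 5],
    [[-2, 0, 32], [0, 0, 0], 5],
    [[-2, 0, 32], [0, 0, 0], 5],
  ],
)

```text
time_s: 24.75
position: [0.6463, -0.0475, 0.2456]
ee_rot: [0.554, 0.439, 0.554, -0.44]
ft_force: [-1.0, 1.0, -0.9]
gripper_width: 0.565
```

```bash
python3 - <<'E'
from h import *
s=st()
t=ctrl.snapshot("top")[:,:,::-1];t0=cv2.imread("pics/top0.png")
for i in (t0,t):
    m=(i[:,:,2]>150)&(i[:,:,1]<70)&(i[:,:,0]<70);m[:, :150]=0;m[200:]=0;m[:,300:]=0
    ys,xs=np.nonzero(m);print("red",len(xs),xs.mean(),ys.mean(),ys.min(),ys.max())
o=(170,110);S=3.4
c=cv2.resize(t[110:225,170:285],None,fx=S,fy=S,interpolation=cv2.INTER_CUBIC);c2=c.copy()
SC=[CASE[0],CASE[1],CASE[2]]
for l,col in(([(-76,-70,84),(-76,70,84)],(0,255,0)),([(-49,-70,84),(-49,70,84)],(0,255,255)),([(-43.4,-70,80),(62.6,-70,80),(62.6,70,80),(-43.4,70,80)],(255,0,255))):
    q=((proj("top",place(CASE,np.array(l)/1000.))-o+.5)*S).astype(int).reshape(-1,1,2);cv2.polylines(c2,[q],False,col,1)
cv2.imwrite("pics/c9.png",np.hstack([c,c2]));cv2.imwrite("pics/t9.png",t)
E
```

```text
24.75 [ 0.6463 -0.0475  0.2456] 49.743869150887846 [-1.   1.  -0.9] [ 0.05 -0.07  0.02]
red 330 215.74242424242425 133.9909090909091 126 142
red 324 215.55864197530863 133.99382716049382 126 142
```

View pics/c9.png

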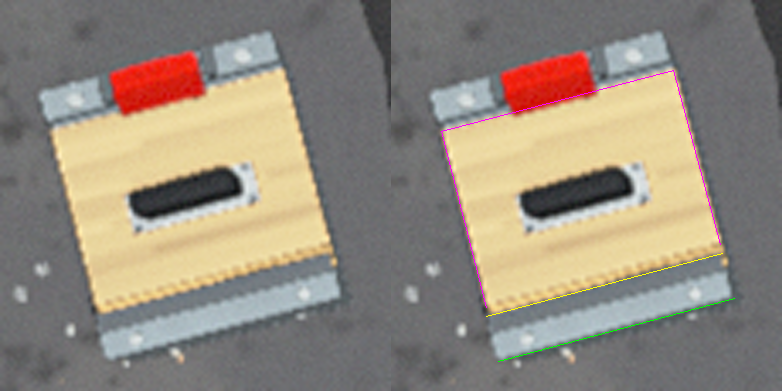

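View pics/t9.png

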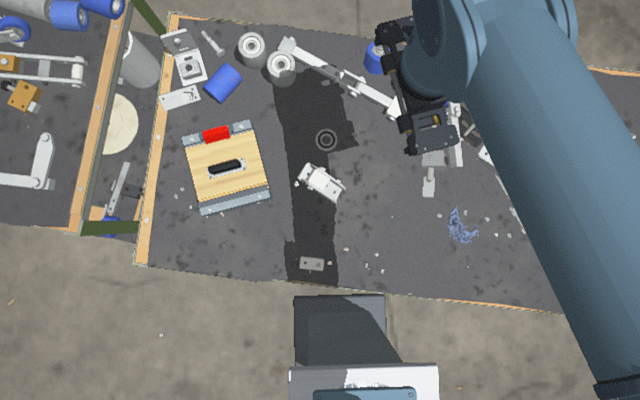

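The catch is back at its starting pixel position. The board is flat and flush, the bystanders haven't moved, and the gripper is clear. Handing in.

```bash
python3 -c "
from workcell import ctrl
print(ctrl.finish_job(), ctrl.state()['time_s'])"
```

```text
the job is handed in; nothing more can be done
the job is handed in; nothing more can be done
```

The cover is on the case with the catch closed over its far edge, and I handed the job in at about 25 s of the 72 s allowed. No verdict was reported, so what follows is from my own readings.

- **Grasp:** The first grasp missed and moved nothing. The wrist images showed the real fingertips about 40 mm behind where the stated tool frame puts them. I corrected for that and gripped the handle at about 13.6 mm.
- **Tongue pressed home:** I slid the tongue into the groove at a 16° slant. It met the packing about 3 mm short of the groove bottom. I held it there at about 14.2 N, measured at the wrist, for about 1.4 s.
- **Lowering and catch:** I lowered the board about the tongue until it lay flat, then pressed it down with a reading of about 21 N. The highest case contact I measured was about 23 N, under the 35 N limit.
- **Last checks:**
  - The red catch is back at its starting position in the top image to within 0.2 px, with its nose over the board edge.
  - The board lies flat with its ends flush to about 1–2 mm by image overlay.
  - The bearing and nylon block look unmoved in the top image.
  - The gripper was open and clear of everything.
- **What I could not confirm:** The forces come from the wrist sensor, not the judged contact force. The final flushness and catch position come only from the images.

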